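# Lock the mixer tray home with the ball-lock pin

### The arm

A 6-joint arm with a two-finger parallel gripper is mounted at the origin on the work surface. World frame = base frame: x ahead of the robot, y to its left, z up, the work surface at z = 0. Lengths are in mm, angles in degrees, forces in N, time in s.
With the tool pointing down it reaches from about 350 to 850 mm from the base axis. Payload 8.1 kg.
Tool frame: the origin (TCP) lies midway between the tips of the shut fingers; the grasp point (between the pads) lies 19 mm behind it; z points along the fingers, x is the direction in which the jaws open and shut, and the axes are right-handed (so a half turn about z gives the same grasp; the last joint's range is limited). The gripper opens to 85 mm and grips with 20 to 120 N. Pads are 22 mm wide; open, the fingers measure 114 mm over their backs; the gripper's body (76 mm by 85 mm) begins 54 mm behind the grasp point. The pads swing forward as they close: fully open they stand 13 mm farther back than shut.
Start: joints at [64.95, 7.471, 85.268, -0, 87.261, -4.893], TCP at [206.732, 563.265, 205.192] pointing down, gripper open.
Joint ranges: [-169.43, 169.43], [-51.17, 129.36], [1.28, 143.12], [-76.62, 256.62], [0, 156.53], [-152.29, 152.29]. Speed limits (degrees/s): [136.94, 136.94, 159.86, 180, 180, 180].

### API

Orientations are given as [roll, pitch, yaw] about the fixed x, y, z axes, in that order (R = Rz(yaw) Ry(pitch) Rx(roll)).
In Python, from bench import monitor, cams, r gives the robot as it stands.
- The arm moves only by the tool jog_arm, never from a script. Its arguments are lists of equal length, an entry for each row: "offset": the shift along the tool's x, y, z in mm, a list of three; "delta_rot": the turn, a rotation vector about the tool's x, y, z in degrees, a list of three; "jaw": the opening in per cent of the stroke, from 0 (shut) to 100 (fully open). In form: {"offset": [[x, y, z], ...], "delta_rot": [[rx, ry, rz], ...], "jaw": [jaw, ...]}. A call has 1 to 20 rows; each row shifts and turns the pose as measured when the row begins, along the tool's axes as they then stand; what a row does not reach is not made up. A row lasts 1/10 s, in which the tool goes at most 50 mm and 8.59 degrees, less where a joint would pass 70% of its speed; a pose out of reach is approached as far as the arm can. A call is refused whole if a number of a shift passes 50 or a number of a turn 8.59, either way. A call with a gripper value outside its range is refused whole. The fingers move at their own pace and stop on an object; "newtons" is the grip in N (left out, the last holds). Time passes only in rows, so rows that do not move let the fingers close. It gives the time, the measured TCP pose, the force and the opening at its end, in the units of the state.
- monitor.sense(): the state, without advancing time (a new reading comes with each control period).
- cams.snapshot(name): name is "scene" or "side" or "wrist"; returns (picture, depth): 400x640x3 uint8, red, green, blue; 400x640 float32, mm along the optical axis (not along the pixel's ray), 0 where there is no reading.
- cams.camera_model(name): a dict with "K" (3x3 intrinsics, pixels), "k1" (the pictures are not rectified: a ray, as slopes to the right and down, at radius r is drawn at 1 + k1 r^2 times it, then the intrinsics apply), "camera_from_world" (4x4, takes a point from world to camera coordinates). Camera axes: x right, y down, z forward; pixel columns grow to the right and rows downward; lengths in mm; the calibration is good to about 2 mm. A picture is of the moment at which its call begins: read the wrist's pose just before it. camera_model takes no time and is no camera call; for the wrist camera it gives the pose at the moment of the call.
- r.hand_in(): hands the job in, once; it reports no verdict.
The state is a dict: "time": time; "joint_pos": joint angles; "qd": joint speeds; "joint_efforts": joint torques, N m; "tool_pos": TCP position; "tcp_rot": TCP orientation; "ft_force": force on the tool from outside, world axes, zero at the start; "wrist_torque": the same for the moment, N m; "finger_gap": finger opening in mm.
Only numpy, scipy, OpenCV 4.12 (cv2) and the standard library are available. Lean on these libraries where they do the work, as an engineer would, in place of code of your own. Each camera call takes 0.05 s, during which the arm holds its last target.

### The job

Lock the bag mixer's tray for transport. Gently push the tray by its blue bar until it is fully home; then take the pin with the blue side button from the grey holder and, keeping the button squeezed in, feel for the hole of the bracket (it is clamped a little to the left or right on its rail), slide the pin down through bracket and tongue until its head presses the brass spring collar right down, and let go so the button comes out and the balls lock. Do not force tray or pin, and leave the red plain pin and everything else on the bench alone.

Things in the scene. Friction and masses are not known exactly. Their poses are not given: they have to be found in the camera images.
- mixer: White bag mixer fixed to the bench; casing 200 mm (its x) by 300 mm (y -170 to +130), top at 82 mm; origin on the bench, z up. A steel tray slides on top along mixer y. At the +y end an aluminium bracket is clamped on a rail along mixer x: two level plates 70 x 50 x 8 mm, upper faces at 115 and 93 mm, one vertical 13.5 mm hole through both, open air below. The tongue enters between the plates.
- rail_end (a point): Point level with the bracket's upper plate face (115 mm up), on the line along mixer x on which the hole lies; axes as the mixer's. The real hole centre is 2 to 17 mm from here along mixer +x (bracket clamped, cannot be pushed over), exact in y and z. Lower plate's underside 30 mm lower. A brass spring collar (41 mm outer, 32 mm inner) is centred on the hole, top 8 mm above the plate when free.
- collar (a joint): How far the brass spring collar is pressed down, m: 0 free, 0.006 right down. About 2 N starts it, 5.4 N takes it right down. With the pin locked it stays about 4 mm down.
- tray (a joint): Tray slide along mixer y, m: 0 when the tongue's slot is in line with the bracket's holes, negative when out towards mixer -y (starts 40 to 85 mm out). A hard stop lies 1.5 mm past line: pushed up to it the tray is home, and the pin just passes the slot. About 3 N friction; stays where left.
- push_bar (a point): On the tray's blue upright push bar: middle of the top edge of its outer (mixer -y) face, 137 mm above the bench; axes as the mixer's. Bar 100 mm long (mixer x), 8 mm thick, 47 mm tall. Push its outer face towards mixer +y. The casing's top is 55 mm below this point.
- tongue_hole (a point): Centre of the slot (33 mm along mixer x, 15 mm along y) in the tray's dark steel tongue (10 mm thick, 46 mm wide), at the tongue's upper face, 105 mm above the bench; moves with the tray; axes as the mixer's.
- pin: Ball-lock pin, 0.14 kg, in the holder. Origin: centre of the underside of its flange (40 mm diameter, 4 mm thick); z up the shaft axis. Dark head above, 22 mm (x) by 24 mm (y), from 4 to 42 mm up; blue button on its +y face. 12 mm shaft below with two balls at +-x, 36.9 mm below the origin: they clear the lower plate when the origin is 4 mm or less above the upper plate (2 mm when right down).
- pin_button (a joint): Travel of the blue 16 mm button, m: 0 out (5.5 mm proud, balls out to 9 mm radius, too wide for the holes), 0.004 in (balls flush). Spring 6 N to start, 9.2 N fully in. Grasp the head across pin y, pads 23 mm above the pin's origin, with 15 N or more to hold it in. Caught balls keep it from coming out.
- pin_nose (a point): Centre of the pin's flat tip, 10.4 mm in diameter, 48.9 mm below the pin's origin; axes as the pin's. A 2.5 mm long bevel widens from here to the 12 mm shaft; the tip enters the hole when within about 1.5 mm of its centre.
- holder: Grey block fixed to the bench, 170 mm (its x) by 62 mm by 62 mm high, with two upright 22 mm holes 100 mm apart at x +-50 mm; the ball-lock pin stands in one, the plain pin in the other, flanges resting on the top. Origin at the centre of the underside.
- plain_pin: Plain pin with a round red head (24 mm diameter, 36 mm tall, on a 40 mm flange) standing in the other hole of the holder; origin at the centre of the flange's underside. Leave it.
- weight: Steel check weight with a knob, 48 mm diameter, 66 mm tall, 0.5 kg; origin under its centre. Leave it.
- tape: Yellow tape roll lying flat, 76 mm diameter, 18 mm tall; origin under its centre. Leave it.
- marker: Blue marker, 130 mm long (its x), 13 mm thick, lying on the bench; origin under its centre. Leave it.
- spray: White bottle with a blue cap, 52 mm diameter, 130 mm tall; origin under its centre. Leave it.
- tube_rack: Green rack of capped tubes, 80 by 110 mm, 88 mm tall; origin under its centre. Leave it.
- steel_cup: Open steel cup, 72 mm across the rim, 80 mm tall; origin under its centre. Leave it.

How it is judged:
By the outcome, as a careful person would: the job done as asked, in the order asked, and still so for the second after the job is handed in, with the robot touching nothing.
It also fails if it takes over 72 s, if anything falls off the work surface, if the arm or the gripper's body presses on something with over 40 N, if the wrist force passes 120 N, or if a joint passes its speed limit or range.

## Working session

There is one attempt and no reset: what is moved stays moved. The work goes in short steps, Python scripts to look and compute and a tool call to move; the robot and the scene stay as the last step left them, time stands still between calls to the robot, and variables do not carry over. Pictures are saved under pics/ and viewed, and the job is handed in when it is done.

Besides the shell and the picture viewer there is one more tool, called after "Emit:" as name(argument=value, ...) on one line, values as JSON. jog_arm: Moves the arm, as the interface text tells. Its arguments: {"type":"object","properties":{"offset":{"type":"array","items":{"type":"array","items":{"type":"number"}}},"delta_rot":{"type":"array","items":{"type":"array","items":{"type":"number"}}},"jaw":{"type":"array","items":{"type":"number"}},"newtons":{"type":"number"}},"required":["offset","delta_rot","jaw"]}

```bash
ls; mkdir -p pics; cat > h.py <<'E'
import numpy as np, cv2, json
from bench import monitor, cams, r
def snap(n,f):
    cm=cams.camera_model(n); p,d=cams.snapshot(n)
    cv2.imwrite('pics/'+f+'.png',p[:,:,::-1]); np.savez('pics/'+f+'.npz',p=p,d=d,K=cm['K'],k1=cm['k1'],T=cm['camera_from_world'])
    return p,d,cm
def load(f):
    z=np.load('pics/'+f+'.npz'); return z['p'],z['d'],{'K':z['K'],'k1':float(z['k1']),'camera_from_world':z['T']}
def slopes(cm,uv):
    K=np.array(cm['K'],float); return cv2.undistortPoints(np.array(uv,float).reshape(-1,1,2),K,np.array([cm['k1'],0,0,0,0.])).reshape(-1,2)
def ray(cm,uv):
    s=slopes(cm,uv); T=np.array(cm['camera_from_world']); R=T[:3,:3]; c=-R.T@T[:3,3]
    return c,np.c_[s,np.ones(len(s))]@R
def onz(cm,uv,z):
    c,d=ray(cm,uv); return c+d*((z-c[2])/d[:,2])[:,None]
def pts(cm,uv,dep):
    c,d=ray(cm,uv); return c+d*np.array(dep,float).reshape(-1,1)
def proj(cm,P):
    T=np.array(cm['camera_from_world']);K=np.array(cm['K'],float)
    return cv2.projectPoints(np.array(P,float).reshape(-1,1,3),cv2.Rodrigues(T[:3,:3])[0],T[:3,3],K,np.array([cm['k1'],0,0,0,0.]))[0].reshape(-1,2)
E
python3 - <<'E'
from h import *
print(monitor.sense())
for n in('scene','side','wrist'):
    p,d,cm=snap(n,n+'0'); print(n,cm)
E
```

```text
pics
{'time': 0.0, 'joint_pos': array([ 6.49499152e+01,  7.51572471e+00,  8.53313189e+01,  1.35287603e-03,
        8.72600772e+01, -4.89394340e+00]), 'qd': array([ 0.03285509,  0.11251133,  0.02742073,  0.11650059, -0.06557693,
        0.04605824]), 'joint_efforts': array([-7.85622688e-04, -5.69386697e+01, -5.00556886e+01, -3.50369146e-05,
        1.47166190e-02,  2.78244858e-05]), 'tool_pos': array([206.47001026, 562.71239847, 204.11849042]), 'tcp_rot': array([-1.79989515e+02,  1.06614985e-01,  6.98438025e+01]), 'ft_force': array([-0.00816277, -0.38910739,  0.25967684]), 'wrist_torque': array([ 0.03301841, -0.05260147,  0.02010989]), 'finger_gap': 85.1731086148636}
scene {'K': array([[416.7154932 ,   0.        , 312.68732339],
       [  0.        , 416.7154932 , 204.77421211],
       [  0.        ,   0.        ,   1.        ]]), 'k1': -0.025761998764626284, 'camera_from_world': array([[ 6.97610169e-01,  7.16476785e-01,  1.03344872e-03,
        -4.18529322e+02],
       [ 5.59798318e-01, -5.44156055e-01, -6.24916019e-01,
        -2.58436787e+02],
       [-4.47175463e-01,  4.36526293e-
[... 549 characters left out ...]
6965237e-01, -6.01231091e-01,
         1.00359439e+03],
       [ 0.00000000e+00,  0.00000000e+00,  0.00000000e+00,
         1.00000000e+00]])}
wrist {'K': array([[294.10490365,   0.        , 317.71463768],
       [  0.        , 294.10490365, 199.11879636],
       [  0.        ,   0.        ,   1.        ]]), 'k1': -0.05261704755267871, 'camera_from_world': array([[ 3.45345748e-01,  9.38475347e-01, -5.80324276e-04,
        -5.99590632e+02],
       [ 9.04910314e-01, -3.32830260e-01,  2.65257123e-01,
        -3.38475837e+01],
       [ 2.48744121e-01, -9.21305609e-02, -9.64177537e-01,
         3.78200973e+02],
       [ 0.00000000e+00,  0.00000000e+00,  0.00000000e+00,
         1.00000000e+00]])}
```

View pics/scene0.png

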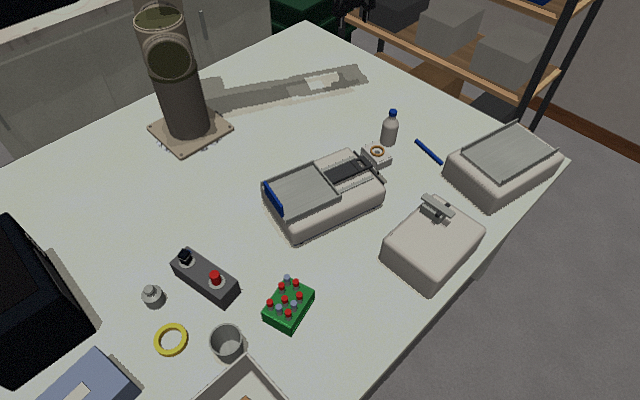

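View pics/side0.png

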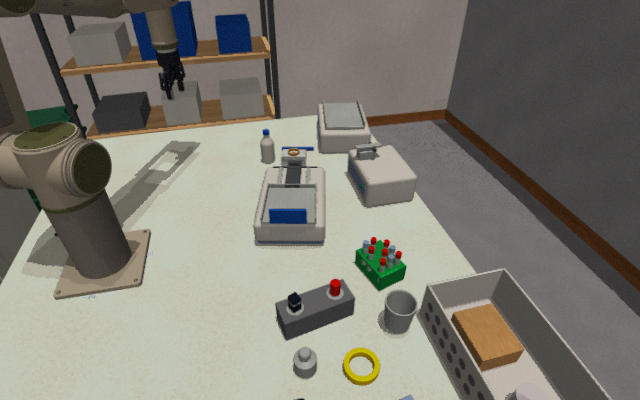

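View pics/wrist0.png

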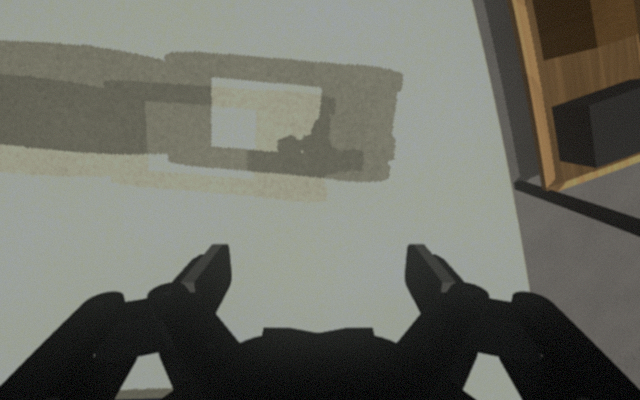

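```bash
python3 - <<'E'
from h import *
for f,(x0,y0,x1,y1) in {'scene0':(250,130,400,250),'side0':(245,125,345,250)}.items():
    p,d,cm=load(f)
    c=cv2.resize(p[y0:y1,x0:x1],None,fx=800/(x1-x0) if f=='side' else 5,fy=5,interpolation=cv2.INTER_CUBIC)
    cv2.imwrite('pics/'+f+'z.png',c[:,:,::-1])
p,d,cm=load('scene0')
def q(uv): return pts(cm,[uv],d[uv[1],uv[0]]).round(1)
hsv=cv2.cvtColor(p,cv2.COLOR_RGB2HSV)
blue=cv2.inRange(hsv,(105,150,60),(125,255,255))
n,l,s,c=cv2.connectedComponentsWithStats(blue)
for f in('scene0','side0'):
    p,d,cm=load(f); hsv=cv2.cvtColor(p,cv2.COLOR_RGB2HSV)
    for nm,m in(('blue',cv2.inRange(hsv,(105,150,60),(125,255,255))),('red',cv2.inRange(hsv,(0,170,80),(6,255,255)))):
        n,l,s,c=cv2.connectedComponentsWithStats(m)
        for i in range(1,n):
            if s[i,4]>8:
                v,u=np.nonzero(l==i); P=pts(cm,np.c_[u,v],d[v,u])
                print(f,nm,s[i],c[i].round(1),np.median(P,0).round(1),P.min(0).round(),P.max(0).round())
E
```

```text
scene0 blue [389 109   8   8  40] [392.6 112.1] [512.2 427.2 129. ] [501. 419. 116.] [520. 442. 134.]
scene0 blue [415 139  28  25 103] [428.8 151.4] [639.2 481.8  12.2] [572. 466.   4.] [696. 501.  17.]
scene0 blue [263 181  21  36 109] [273.8 196.6] [520.1 -58.  136.8] [463. -70.  99.] [558. -40. 141.]
scene0 red [210 270   9  16  90] [214.1 275.8] [ 578.4 -294.4  101.6] [ 563. -303.   68.] [ 586. -282.  106.]
scene0 red [293 279   6   8  32] [295.3 282.1] [ 713.3 -167.2   87.2] [ 706. -459.   74.] [1070. -159.  945.]
scene0 red [279 282   5   8  30] [281.1 285.3] [ 697.5 -195.9   88.5] [ 690. -202.   75.] [ 703. -188.   92.]
scene0 red [296 292   6   8  32] [298.7 294.8] [ 743.3 -183.6   87.8] [ 735. -189.   75.] [ 749. -175.   91.]
scene0 red [281 295   7   9  35] [284.  298.2] [ 726.4 -212.5   88.1] [ 718. -219.   74.] [ 733. -205.   91.]
scene0 red [267 299   6   6  29] [269.1 301.5] [ 709.5 -241.8   88.5] [ 702. -249.   85.] [ 716. -235.   91.]
scene0 red [285 309   6   8  36] [287.3 312.2] [ 756.1 -229.8   88.2] [ 749. -235.   76.] [ 762. -221.   93.]
side0 blue [171   1  25 
[... 682 characters left out ...]
 87.9] [ 412. -813.   78.] [ 715. -161.  747.]
side0 red [384 240   5   7  30] [386.2 243. ] [ 739.  -186.8   86.1] [ 733. -191.   76.] [ 745. -178.   92.]
side0 red [369 246   5   8  34] [370.9 249.4] [ 693.4 -200.5   87.4] [ 687. -203.   75.] [ 699. -189.   91.]
side0 red [382 248   6   8  30] [384.6 251.7] [ 723.  -216.4   88.1] [ 717. -221.   76.] [ 731. -206.   91.]
side0 red [396 251   6   8  35] [398.2 254.5] [ 752.6 -233.1   88. ] [ 412. -813.   77.] [ 760. -221.  747.]
side0 red [380 258   6   8  35] [382.7 261.1] [ 706.3 -246.2   87.7] [ 412. -813.   77.] [ 714. -235.  747.]
side0 red [330 279  11  17 134] [334.9 286.7] [ 571.8 -299.6   97.7] [ 563. -305.    1.] [ 594. -211.  104.]
```

```bash
python3 - <<'E'
from h import *
# top-down height map from both depth images around mixer & holder
for f in('scene0','side0'):
    p,d,cm=load(f); v,u=np.mgrid[0:400,0:640]; P=pts(cm,np.c_[u.ravel(),v.ravel()],d.ravel()); np.save('pics/P_'+f,P.reshape(400,640,3))
    c,_=ray(cm,[[0,0]]); print(f,c)
    for z in(0,62,82,93,105,115,123):
        print(z)
    ok=(d.ravel()>0)&(P[:,2]>50)&(P[:,0]>200)&(P[:,0]<1000)&(abs(P[:,1])<700)
    h=np.histogram(P[ok,2],bins=np.arange(50,150,3)); print(list(zip(h[1].astype(int),h[0])))
E
```

```text
scene0 [1069.99987834 -459.03753209  944.66356945]
0
62
82
93
105
115
123
[(np.int64(50), np.int64(1016)), (np.int64(53), np.int64(553)), (np.int64(56), np.int64(469)), (np.int64(59), np.int64(874)), (np.int64(62), np.int64(1034)), (np.int64(65), np.int64(656)), (np.int64(68), np.int64(450)), (np.int64(71), np.int64(537)), (np.int64(74), np.int64(548)), (np.int64(77), np.int64(1816)), (np.int64(80), np.int64(2997)), (np.int64(83), np.int64(1242)), (np.int64(86), np.int64(1147)), (np.int64(89), np.int64(1284)), (np.int64(92), np.int64(1728)), (np.int64(95), np.int64(1654)), (np.int64(98), np.int64(3725)), (np.int64(101), np.int64(3139)), (np.int64(104), np.int64(1085)), (np.int64(107), np.int64(668)), (np.int64(110), np.int64(498)), (np.int64(113), np.int64(370)), (np.int64(116), np.int64(367)), (np.int64(119), np.int64(246)), (np.int64(122), np.int64(176)), (np.int64(125), np.int64(154)), (np.int64(128), np.int64(150)), (np.int64(131), np.int64(153)), (np.int64(134), np.int64(140)), (np.int64(137), np.int64(152)), (np.int64(140), np.int64(141)), (np.int64(143), np.int64(253)), (np.in
[... 440 characters left out ...]
288)), (np.int64(83), np.int64(872)), (np.int64(86), np.int64(723)), (np.int64(89), np.int64(807)), (np.int64(92), np.int64(1327)), (np.int64(95), np.int64(1058)), (np.int64(98), np.int64(1119)), (np.int64(101), np.int64(1629)), (np.int64(104), np.int64(1164)), (np.int64(107), np.int64(809)), (np.int64(110), np.int64(716)), (np.int64(113), np.int64(156)), (np.int64(116), np.int64(146)), (np.int64(119), np.int64(89)), (np.int64(122), np.int64(112)), (np.int64(125), np.int64(60)), (np.int64(128), np.int64(70)), (np.int64(131), np.int64(71)), (np.int64(134), np.int64(59)), (np.int64(137), np.int64(46)), (np.int64(140), np.int64(17)), (np.int64(143), np.int64(41)), (np.int64(146), np.int64(74))]
```

View pics/scene0z.png

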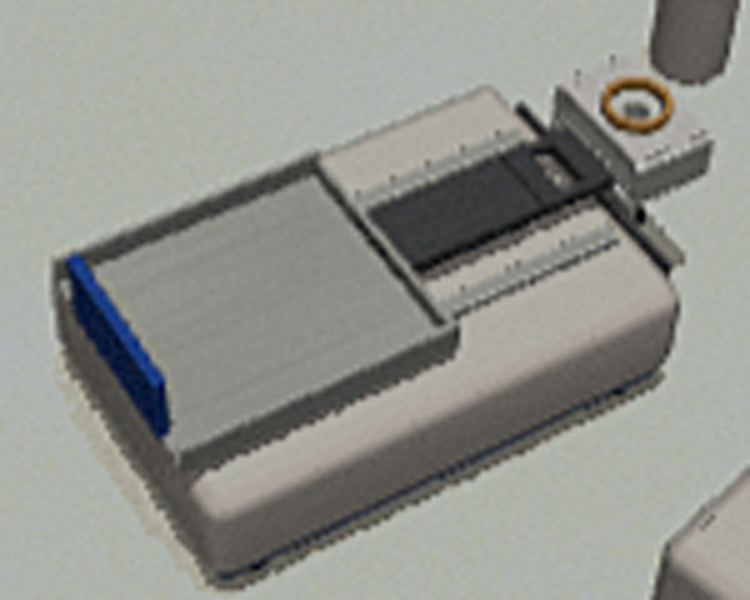

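View pics/side0z.png

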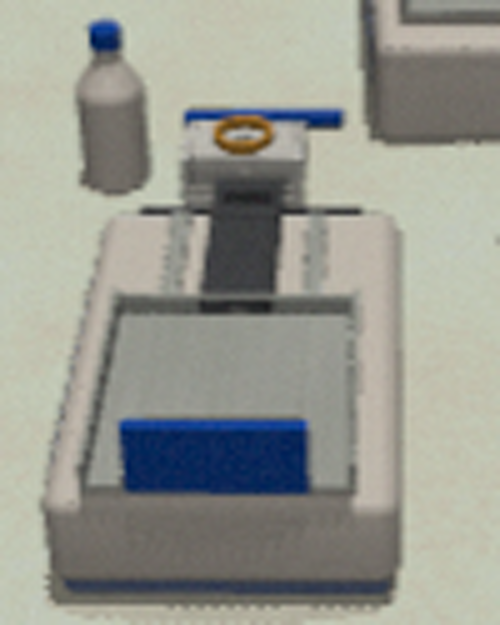

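```bash
cat >> h.py <<'E'
def comps(f,lo,hi,amin=10):
    p,d,cm=load(f); hsv=cv2.cvtColor(p,cv2.COLOR_RGB2HSV); m=cv2.inRange(hsv,lo,hi)
    n,l,s,c=cv2.connectedComponentsWithStats(m)
    return p,d,cm,[(l==i) for i in range(1,n) if s[i,4]>=amin]
E
python3 - <<'E'
from h import *
cs=load('side0')[2]; cc=load('scene0')[2]
print('bar side',onz(cs,[[269.3,209.2],[306.3,209.2]],137).round(1))
# scene: bar top outer corners crop (72,258),(165,385) outer = left/lower
print('bar scene',onz(cc,[[250+68/5,130+258/5],[250+163/5,130+378/5]],137).round(1))
print('ring',onz(cs,[[245+244/5,125+133/5]],121).round(1),onz(cc,[[250+637/5,130+104/5]],121).round(1))
print('casing edges? tongue slot scene',onz(cc,[[250+553/5,130+170/5]],105).round(1))
# pin & holder
for f in('scene0','side0'):
    P=np.load('pics/P_'+f+'.npy'); m=(P[...,2]>57)&(P[...,2]<66)&(abs(P[...,0]-540)<120)&(abs(P[...,1]+290)<110)
    q=P[m][:,:2].astype(np.float32); print(f,len(q),cv2.minAreaRect(q))
for f,(x0,y0,x1,y1) in {'scene0':(160,235,250,315),'side0':(270,270,360,345)}.items():
    p=load(f)[0]; cv2.imwrite('pics/'+f+'h.png',cv2.resize(p[y0:y1,x0:x1],None,fx=6,fy=6,interpolation=cv2.INTER_CUBIC)[:,:,::-1])
E
```

```text
bar side [[461.9 -44.  137. ]
 [556.5 -66.7 137. ]]
bar scene [[463.2 -45.1 137. ]
 [557.3 -62.7 137. ]]
ring [[583.4 265.9 121. ]] [[585.7 269.2 121. ]]
casing edges? tongue slot scene [[577.8 208.9 105. ]]
scene0 1164 ((526.5172729492188, -299.2680969238281), (171.83901977539062, 63.47850036621094), 10.552534103393555)
side0 1325 ((524.98779296875, -300.3524169921875), (168.6053924560547, 64.79985046386719), 10.96820068359375)
```

```bash
cd pics; python3 -c "
import cv2,numpy as np
a=cv2.imread('scene0h.png');b=cv2.imread('side0h.png');h=max(a.shape[0],b.shape[0])
f=lambda i:cv2.copyMakeBorder(i,0,h-i.shape[0],0,0,0)
cv2.imwrite('hold0.png',cv2.resize(np.hstack([f(a),f(b)]),(800,360)))"
```

```text
(no output)
```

View pics/hold0.png

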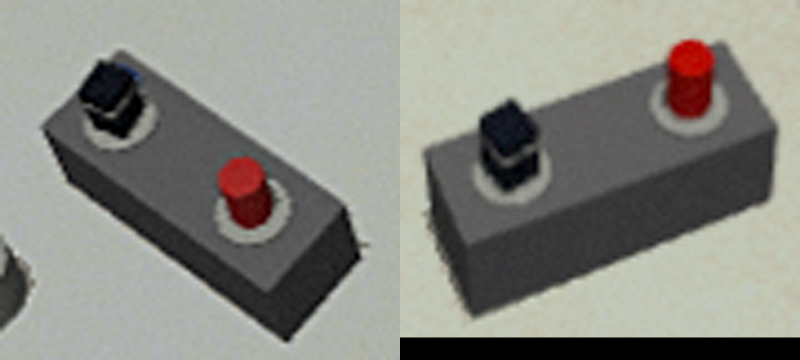

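```bash
cat >> h.py <<'E'
from scipy.spatial.transform import Rotation as Ro
def pose():
    s=monitor.sense(); return np.array(s['tool_pos']),Ro.from_euler('xyz',s['tcp_rot'],degrees=True),s
def goto(xyz,yaw=None):
    """print offset (tool axes) and rotvec to reach target with tool down"""
    p,R,s=pose(); off=R.inv().apply(np.array(xyz)-p)
    out=[off.round(1)]
    if yaw is not None:
        T=Ro.from_euler('xyz',[180,0,yaw],degrees=True); out.append((R.inv()*T).as_rotvec(degrees=True).round(1))
    print('t',round(s['time'],2),'pos',p.round(1),'rot',np.array(s['tcp_rot']).round(2),'F',np.array(s['ft_force']).round(1),'gap',round(s['finger_gap'],1)); print('delta',*out)
    return out
E
python3 - <<'E'
from h import *
p,R,s=pose(); T=load('wrist0')[2]['camera_from_world']
Rc=T[:3,:3]; c=-Rc.T@T[:3,3]
print('cam in tool',R.inv().apply(c-p).round(1),'axes in tool\n',(R.inv().as_matrix()@Rc.T).round(3))
goto([505,-100,240],-12)
E
```

```text
cam in tool [ 1.000e-01 -6.710e+01 -1.689e+02] axes in tool
 [[ 1.    -0.001  0.001]
 [ 0.001  0.964  0.265]
 [-0.001 -0.265  0.964]]
t 0.15 pos [206.5 562.8 204.4] rot [-1.7999e+02  8.0000e-02  6.9840e+01] F [0.6 0.4 0.3] gap 85.5
delta [-519.5  508.6  -34.9] [ 0.1  0.1 81.8]
```

```bash
cat >> h.py <<'E'
def plan(xyz,yaw=None,n=None,vmax=45):
    p,R,s=pose(); D=np.array(xyz)-p; 
    T=Ro.from_euler('xyz',[180,0,yaw],degrees=True) if yaw is not None else R
    rv=(R.inv()*T).as_rotvec(degrees=True)
    if n is None: n=int(max(np.ceil(np.linalg.norm(D)/vmax),np.ceil(abs(rv).max()/8.3),1))
    st=Ro.from_rotvec(rv/n,degrees=True); Q=R; off=[]
    for i in range(n):
        off.append(Q.inv().apply(D/n).round(1).tolist()); Q=Q*st
    print('n',n,'from',p.round(1),np.array(s['tcp_rot']).round(2),'t',round(s['time'],2)); print('offset',off); print('rot each',(rv/n).round(2))
E
python3 -c "
from h import *
plan([560,190,260],-12)"
```

```text
n 12 from [206.5 562.8 204.4] [-1.7999e+02  8.0000e-02  6.9840e+01] t 0.15
offset [[-19.0, 38.4, -4.6], [-14.3, 40.3, -4.6], [-9.4, 41.8, -4.6], [-4.4, 42.6, -4.6], [0.7, 42.8, -4.6], [5.8, 42.4, -4.6], [10.8, 41.4, -4.6], [15.6, 39.9, -4.6], [20.2, 37.7, -4.6], [24.6, 35.1, -4.6], [28.6, 31.9, -4.6], [32.1, 28.3, -4.6]]
rot each [0.   0.01 6.82]
```

Emit:
jog_arm(offset=[[-19,38.4,-4.6],[-14.3,40.3,-4.6],[-9.4,41.8,-4.6],[-4.4,42.6,-4.6],[0.7,42.8,-4.6],[5.8,42.4,-4.6],[10.8,41.4,-4.6],[15.6,39.9,-4.6],[20.2,37.7,-4.6],[24.6,35.1,-4.6],[28.6,31.9,-4.6],[32.1,28.3,-4.6],[0,0,0]], delta_rot=[[0,0,6.82],[0,0,6.82],[0,0,6.82],[0,0,6.82],[0,0,6.82],[0,0,6.82],[0,0,6.82],[0,0,6.82],[0,0,6.82],[0,0,6.82],[0,0,6.82],[0,0,6.82],[0,0,0]], jaw=[0,0,0,0,0,0,0,0,0,0,0,0,0])

```text
time: 1.45
tool_pos: [561.4, 166.4, 256.2]
tcp_rot: [179.5, 0.2, -15.2]
ft_force: [-0.2, 0.6, -0.1]
finger_gap: -0.1
```

```bash
python3 - <<'E'
from h import *
goto([560,190,260],-12)
p,d,cm=snap('wrist','w1')
E
```

```text
t 1.45 pos [561.4 166.4 256.2] rot [179.54   0.23 -15.15] F [-0.2  0.6 -0.1] gap -0.1
delta [ -7.5 -22.4  -4. ] [ 0.5  0.2 -3.2]
```

View pics/w1.png

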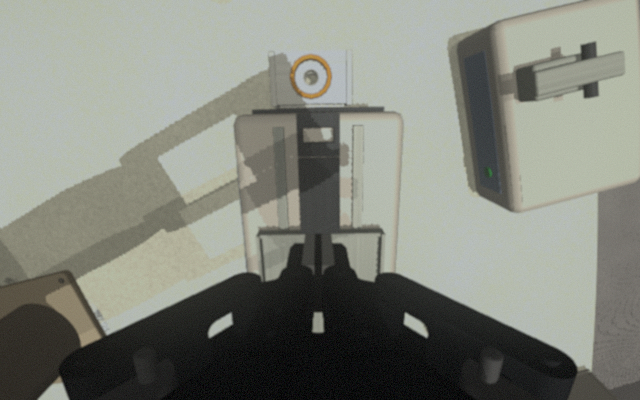

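```bash
python3 - <<'E'
from h import *
p,d,cm=load('w1')
hsv=cv2.cvtColor(p,cv2.COLOR_RGB2HSV)
m=cv2.inRange(hsv,(8,130,60),(25,255,255)); m[130:]=0
ct,_=cv2.findContours(m,cv2.RETR_CCOMP,cv2.CHAIN_APPROX_NONE)
for c in ct:
    if len(c)>30: e=cv2.fitEllipse(c); print('ell',e,onz(cm,[e[0]],123).round(1))
# lines: tongue edges (dark), casing edges
g=cv2.cvtColor(p,cv2.COLOR_RGB2GRAY)
cv2.imwrite('pics/w1z.png',cv2.resize(p[40:150,240:400],None,fx=5,fy=5,interpolation=cv2.INTER_CUBIC)[:,:,::-1])
dark=(g<75).astype(np.uint8)
L=[];Rr=[]
for v in range(150,225,5):
    u=np.nonzero(dark[v,280:360])[0]+280; L.append([u.min(),v]);Rr.append([u.max()+1,v])
for q in(L,Rr):
    P=onz(cm,q,105); s=np.polyfit(P[:,1],P[:,0],1); print('tongue edge',P[0].round(1),P[-1].round(1),np.degrees(np.arctan(-s[0])).round(2))
print(L,Rr)
E
```

```text
ell ((310.45245361328125, 76.03353118896484), (38.558284759521484, 41.27252960205078), 177.9259796142578) [[582. 271. 123.]]
ell ((310.2389221191406, 76.52989196777344), (35.424705505371094, 37.09580612182617), 5.352845668792725) [[581.7 270.6 123. ]]
tongue edge [549.  204.4 105. ] [531.1 126.2 105. ] -12.72
tongue edge [591.8 192.8 105. ] [572.2 115.  105. ] -14.0
[[np.int64(298), 150], [np.int64(298), 155], [np.int64(298), 160], [np.int64(298), 165], [np.int64(299), 170], [np.int64(299), 175], [np.int64(299), 180], [np.int64(299), 185], [np.int64(300), 190], [np.int64(300), 195], [np.int64(300), 200], [np.int64(301), 205], [np.int64(301), 210], [np.int64(302), 215], [np.int64(302), 220]] [[np.int64(339), 150], [np.int64(339), 155], [np.int64(339), 160], [np.int64(339), 165], [np.int64(339), 170], [np.int64(338), 175], [np.int64(338), 180], [np.int64(338), 185], [np.int64(338), 190], [np.int64(339), 195], [np.int64(339), 200], [np.int64(339), 205], [np.int64(339), 210], [np.int64(339), 215], [np.int64(339), 220]]
```

View pics/w1z.png

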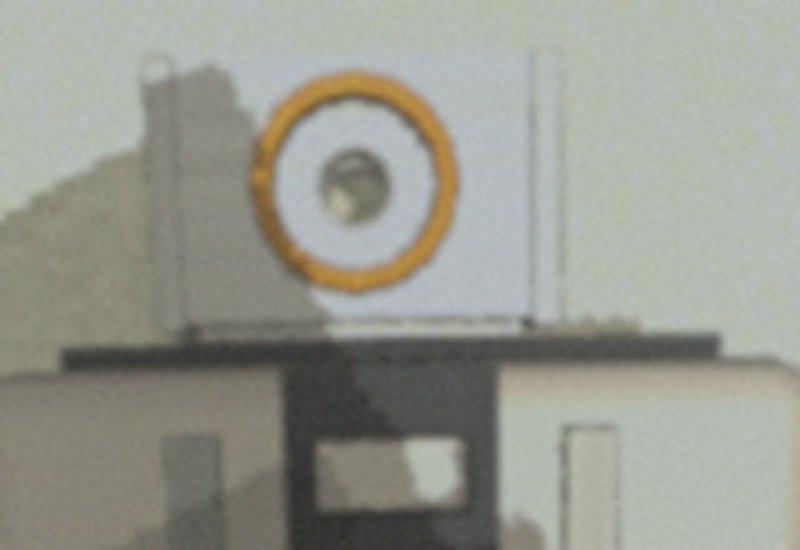

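```bash
python3 - <<'E'
from h import *
p,d,cm=load('w1')
a=lambda x,y:[240+x/5,40+y/5]
print('slot',onz(cm,[a(391,474)],105),'hole',onz(cm,[a(355,187)],115))
for z in (95,115): 
    q=onz(cm,[a(62,352),a(720,343)],z); print(np.degrees(np.arctan2(*(q[1]-q[0])[[1,0]])))
q=onz(cm,[a(285,450),a(499,450)],105);print(q,np.linalg.norm(q[1]-q[0]))
q=onz(cm,[[234,118],[402,118]],82);print(q,np.linalg.norm(q[1]-q[0]))
plan([498,-100,215],-13)
E
```

```text
slot [[574.30215943 214.22243202 105.        ]] hole [[582.24063795 270.60687596 115.        ]]
-14.4435333547137
-14.443533354713681
[[553.88049142 224.98401532 105.        ]
 [597.7620642  213.0706464  105.        ]] 45.46999877412759
[[486.83774955 256.30201313  82.        ]
 [670.38781537 206.44154327  82.        ]] 190.2017169122884
n 7 from [560.  168.2 255.8] [179.58   0.32 -14.91] t 1.5
offset [[1.3, 39.3, 6.1], [1.1, 39.3, 6.1], [1.0, 39.3, 6.0], [0.8, 39.3, 6.0], [0.6, 39.3, 6.0], [0.4, 39.3, 5.9], [0.2, 39.3, 5.9]]
rot each [ 0.06  0.05 -0.27]
```

Emit:
jog_arm(offset=[[1.3,39.3,6],[1.1,39.3,6],[1,39.3,6],[0.8,39.3,6],[0.6,39.3,6],[0.4,39.3,6],[0.2,39.3,6],[0,25,0],[0,0,0]], delta_rot=[[0.1,0,0],[0.1,0,0],[0.1,0,0],[0.1,0,0],[0,0,0],[0,0,0],[0,0,-0.5],[0,0,0],[0,0,0]], jaw=[0,0,0,0,0,0,0,0,0])

```text
time: 2.4
tool_pos: [483.1, -122.6, 208.3]
tcp_rot: [-179.8, 0.7, -13.0]
ft_force: [0.2, 0.9, -0.4]
finger_gap: -0.3
```

```bash
python3 - <<'E'
from h import *
snap('wrist','w2')
plan([498,-100,115],-14)
E
```

```text
n 3 from [ 483.3 -121.2  208.1] [-179.71    0.72  -12.97] t 2.45
offset [[3.6, -7.8, 31.0], [3.4, -7.9, 31.0], [3.2, -8.0, 31.0]]
rot each [-0.1   0.24  0.34]
```

View pics/w2.png

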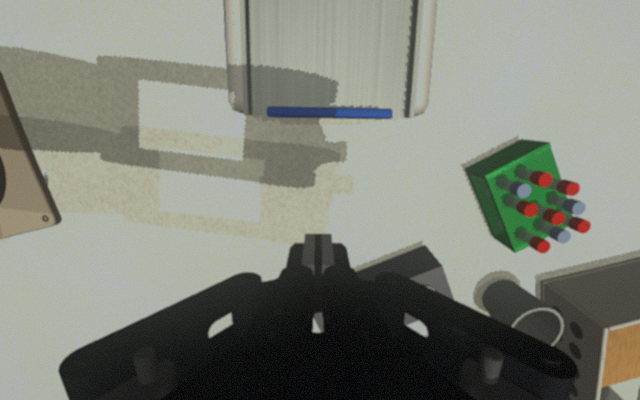

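```bash
python3 - <<'E'
from h import *
p,d,cm=load('w2'); hsv=cv2.cvtColor(p,cv2.COLOR_RGB2HSV)
m=cv2.inRange(hsv,(105,130,50),(125,255,255)); m[150:]=0
v,u=np.nonzero(m); print(u.min(),u.max(),v.min(),v.max())
# lower edge per column = outer top edge ... 
U=np.arange(272,388,4); B=[[x+.5,np.nonzero(m[:,x])[0].max()+1] for x in U]; T=[[x+.5,np.nonzero(m[:,x])[0].min()] for x in U]
for q in(B,T):
    P=onz(cm,q,137); s=np.polyfit(P[:,0],P[:,1],1); print(np.degrees(np.arctan(s[0])).round(2),P[0],P[-1],P.mean(0))
print(onz(cm,[[267,112],[392,117]],137))
E
```

```text
269 390 108 117
-14.45 [463.42582082 -44.79669199 137.        ] [549.11740064 -67.71094    137.        ] [506.1981711  -56.48198773 137.        ]
-13.7 [464.61590515 -40.36915894 137.        ] [550.18889372 -61.67877866 137.        ] [507.39732435 -51.05749244 137.        ]
[[459.57534143 -42.30914412 137.        ]
 [555.06076747 -68.25638745 137.        ]]
```

Emit:
jog_arm(offset=[[4,-4,31],[4,-5,31],[0,-5,31],[0,-20,0],[0,-10,0],[0,0,0]], delta_rot=[[-0.1,0.3,0.4],[-0.1,0.3,0.4],[0,0,0.2],[0,0,0],[0,0,0],[0,0,0]], jaw=[0,0,0,0,0,0])

```text
time: 3.05
tool_pos: [502.9, -68.7, 112.8]
tcp_rot: [-179.7, -0.0, -13.4]
ft_force: [-0.5, 0.7, -0.2]
finger_gap: 0.2
```

```bash
python3 - <<'E'
from h import *
goto(np.array([507.3,-56,115])-11*np.array([.242,.97,0]),-14)
E
```

```text
t 3.05 pos [502.9 -68.7 112.8] rot [-1.7974e+02 -1.0000e-02 -1.3360e+01] F [-0.5  0.7 -0.2] gap 0.2
delta [ 1.2 -2.4 -2.2] [-0.3 -0.   0.6]
```

Emit:
jog_arm(offset=[[0,-2,0],[0,-2,0],[0,-2,0],[0,-2,0],[0,-2,0],[0,-2,0],[0,-2,0],[0,-2,0],[0,-2,0],[0,-2,0]], delta_rot=[[0,0,0.3],[0,0,0.3],[0,0,0],[0,0,0],[0,0,0],[0,0,0],[0,0,0],[0,0,0],[0,0,0],[0,0,0]], jaw=[0,0,0,0,0,0,0,0,0,0])

```text
time: 4.05
tool_pos: [510.0, -48.9, 116.0]
tcp_rot: [-179.8, -0.3, -14.0]
ft_force: [0.3, -0.2, -0.3]
finger_gap: 0.1
```

```bash
python3 - <<'E'
from h import *
goto(np.array([507.3,-56,115])+(58.5-11)*np.array([.242,.97,0]),-14)
E
```

```text
t 4.05 pos [510.  -48.9 116. ] rot [-179.76   -0.31  -13.98] F [ 0.3 -0.2 -0.3] gap 0.1
delta [ -0.9 -39.9   1.2] [-0.2 -0.3  0. ]
```

```bash
python3 - <<'E'
from h import *
snap('wrist','w3'); p,d,cm=snap('side','s3')
cv2.imwrite('pics/s3z.png',cv2.resize(p[60:260,200:380],None,fx=4,fy=3,interpolation=cv2.INTER_CUBIC)[:,:,::-1])
E
```

```text
(no output)
```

View pics/w3.png

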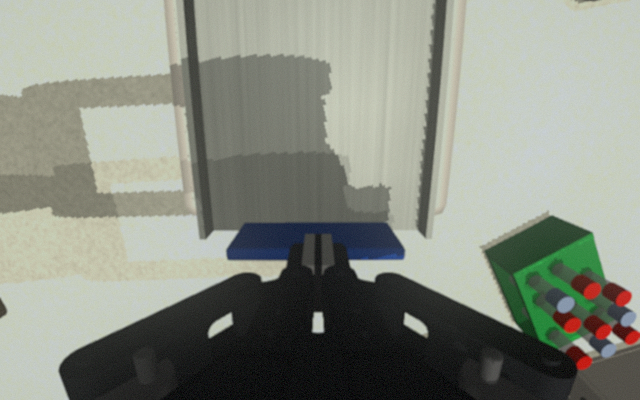

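View pics/s3z.png

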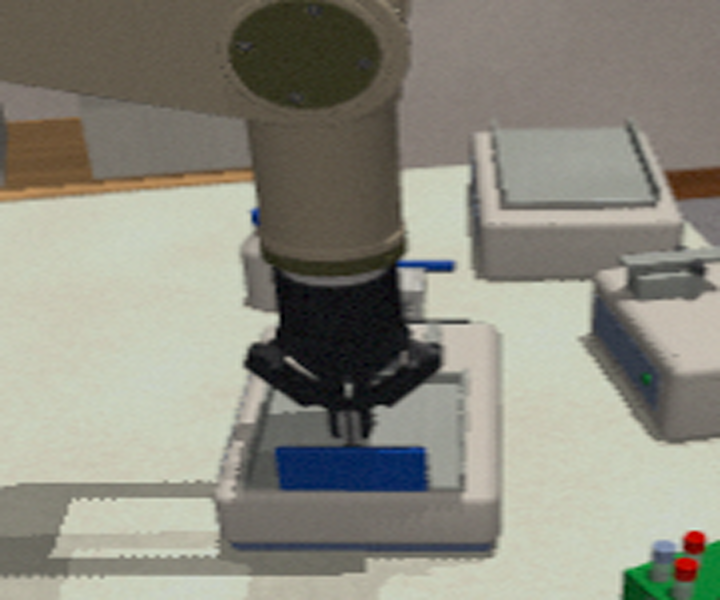

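```bash
python3 - <<'E'
from h import *
s=monitor.sense(); print(s['tool_pos'],s['ft_force'],s['time'])
for f in('w3','s3'):
    p,d,cm=load(f); uv=proj(cm,[s['tool_pos'],[507.3,-56,137],[509,-48.2,137],[507.3,-56,92]]); print(f,uv.round(1))
    hsv=cv2.cvtColor(p,cv2.COLOR_RGB2HSV); m=cv2.inRange(hsv,(105,150,50),(125,255,255))
    n,l,st,c=cv2.connectedComponentsWithStats(m)
    for i in range(1,n):
        if st[i,4]>200:
            v,u=np.nonzero((l==i)&(d>0)); P=pts(cm,np.c_[u,v],d[v,u]); print(st[i],np.median(P,0).round(1),np.percentile(P,5,0).round(1),np.percentile(P,95,0).round(1))
p,d,cm=load('w3')
for v in range(232,270,4): print(v,[pts(cm,[[u+.5,v+.5]],d[v,u])[0].round(0).tolist() for u in(260,312,324,380)])
E
```

```text
[510.0559686  -48.76059611 116.05939775] [ 0.33466269 -0.80920819  0.34271878] 4.15
w3 [[317.9 231.6]
 [316.5 258.5]
 [316.  245.2]
 [316.3 229.4]]
[251 240  42  19 338] [486.2 -46.7 137. ] [475.9 -50.2 130.5] [493.1 -43.5 138.1]
[347 246  56  13 322] [533.5 -60.2 137.2] [525.6 -65.5 136. ] [550.6 -55.4 138.2]
s3 [[288.1 213.8]
 [287.1 209.5]
 [287.3 207.6]
 [288.  222.5]]
[146   1  47  19 515] [ 172.8 1366.4  410.2] [  61.  1303.7  376. ] [ 241.3 1547.3  413.7]
[216  15  33  13 311] [ 466.7 1414.8  325.9] [ 382.  1307.6  317.2] [ 530.2 1551.9  328.5]
[269 209  38  15 527] [508.1 -58.5 117.8] [464.8 -69.3  94.8] [549.1 -47.6 137.7]
232 [[474.0, -42.0, 111.0], [506.0, -50.0, 113.0], [514.0, -52.0, 112.0], [548.0, -61.0, 111.0]]
236 [[476.0, -42.0, 119.0], [510.0, -38.0, 150.0], [516.0, -39.0, 149.0], [547.0, -60.0, 119.0]]
240 [[477.0, -42.0, 127.0], [510.0, -38.0, 155.0], [515.0, -39.0, 155.0], [545.0, -59.0, 127.0]]
244 [[478.0, -42.0, 132.0], [510.0, -38.0, 160.0], [515.0, -40.0, 158.0], [544.0, -59.0, 131.0]]
248 [[479.0, -43.0, 137.0], [510.0, -38.0, 163.0], [515.0, -39.0, 163.0], [543.0, -59.0, 137.0]]
252 [[478.0, -45.0, 137.0], [510.0, -38.0, 167.0], [515.0, -39.0, 168.0], [542.0, -61.0, 138.0]]
256 [[477.0, -48.0, 136.0], [510.0, -38.0, 172.0], [515.0, -39.0, 171.0], [542.0, -63.0, 137.0]]
260 [[433.0, -110.0, 0.0], [510.0, -38.0, 176.0], [515.0, -39.0, 175.0], [557.0, -141.0, 1.0]]
264 [[431.0, -114.0, 0.0], [510.0, -38.0, 179.0], [515.0, -39.0, 180.0], [556.0, -146.0, 1.0]]
268 [[429.0, -119.0, -1.0], [510.0, -39.0, 180.0], [514.0, -41.0, 179.0], [555.0, -151.0, -0.0]]
```

```bash
python3 - <<'E'
from h import *
Rct=np.array([[1,-.001,.001],[.001,.964,.265],[-.001,-.265,.964]]);ct=np.array([.1,-67.1,-168.9])
for f in('w1','w2','w3'):
    p,d,cm=load(f)
    print(f)
    for u in (312,324):
      for v in(228,230,232,234,236,240,260,280):
        s=slopes(cm,[[u+.5,v+.5]])[0]; q=Rct@(np.r_[s,1]*d[v,u])+ct; print(u,v,q.round(1),p[v,u])
E
```

```text
w1
312 228 [ -5.6  56.  150.5] [69 71 67]
312 230 [ -5.7  58.6 150.8] [71 71 68]
312 232 [ -5.7  61.  150.7] [71 71 68]
312 234 [ -2.4 -10.6 -30.7] [64 64 61]
312 236 [ -2.3 -10.9 -33.9] [69 68 60]
312 240 [ -2.3 -10.6 -38.3] [63 64 58]
312 260 [ -1.9 -10.8 -59.3] [65 65 63]
312 280 [ -1.7  -9.5 -72.7] [27 25 26]
324 228 [  8.3  56.4 151.5] [69 70 67]
324 230 [  8.3  58.5 150.6] [68 68 65]
324 232 [  8.3  61.2 150.9] [69 69 67]
324 234 [  3.7 -10.5 -30.6] [65 67 61]
324 236 [  3.6 -10.7 -33.5] [67 66 63]
324 240 [  3.5 -10.5 -37.9] [66 66 61]
324 260 [  2.9 -11.6 -60.8] [70 70 64]
324 280 [  2.6 -11.4 -75.8] [28 29 29]
w2
312 228 [ -6.7  78.1 207.9] [174 174 153]
312 230 [ -6.7  81.4 208.7] [174 172 150]
312 232 [ -6.7  83.6 206.9] [169 170 149]
312 234 [ -2.4 -11.  -31.7] [106 106  94]
312 236 [ -2.4 -10.7 -33.6] [69 70 64]
312 240 [ -2.3 -10.8 -38.8] [69 70 68]
312 260 [ -1.9 -10.8 -59.3] [70 71 67]
312 280 [ -1.8  -9.1 -71.9] [36 36 31]
324 228 [  9.7  77.6 206.4] [174 176 156]
324 230 [  9.7  80.8 207.2] [177 180 160]
324 232 [  9.7  83.6 206.8] [168 171 149]
324 234 [  3.7 -10.3 -29.9] [103 102  91]
324 236 [  3.6 -10.4 -32.8] [72 74 67]
324 240 [  3.5 -10.8 -38.8] [71 70 66]
324 260 [  3.  -11.3 -60.3] [66 66 59]
324 280 [  2.6 -10.8 -74.8] [30 35 30]
w3
312 228 [-3.1  1.8  9.9] [30 39 66]
312 230 [-3.   1.7  6. ] [32 40 68]
312 232 [-3.   1.8  2.8] [30 43 67]
312 234 [ -2.4 -10.5 -30.4] [63 65 68]
312 236 [ -2.4 -10.7 -33.5] [68 66 64]
312 240 [ -2.3 -11.  -39.2] [68 69 68]
312 260 [ -1.9 -11.  -59.7] [65 67 62]
312 280 [ -1.8  -9.1 -72. ] [25 29 27]
324 228 [4.7 1.7 9.6] [32 40 65]
324 230 [4.6 1.8 6.4] [28 38 65]
324 232 [4.5 2.2 4. ] [31 43 65]
324 234 [  3.7 -10.3 -30. ] [58 62 63]
324 236 [  3.6 -10.5 -33.1] [69 70 64]
324 240 [  3.5 -10.9 -38.9] [66 67 63]
324 260 [  3.  -10.8 -59.3] [68 69 67]
324 280 [  2.6 -11.3 -75.7] [29 30 29]
```

```bash
python3 - <<'E'
from h import *
p=load('w3')[0]; cv2.imwrite('pics/w3z.png',cv2.resize(p[210:290,260:380],None,fx=6,fy=6,interpolation=cv2.INTER_CUBIC)[:,:,::-1])
E
```

```text
(no output)
```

View pics/w3z.png

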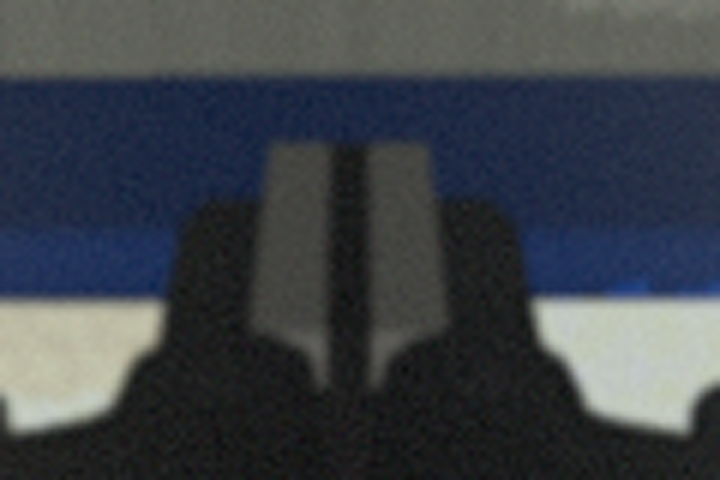

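```bash
python3 - <<'E'
from h import *
Rct=np.array([[1,-.001,.001],[.001,.964,.265],[-.001,-.265,.964]]);ct=np.array([.1,-67.1,-168.9])
p,d,cm=load('wrist0')
for uv in [(222,250),(225,255),(220,262),(212,250),(205,262),(415,250),(412,262)]:
    u,v=uv; s=slopes(cm,[[u+.5,v+.5]])[0]; print(uv,(Rct@(np.r_[s,1]*d[v,u])+ct).round(1),p[v,u])
p,d,cm=load('s3')
for v in range(196,216,2): print(v,[pts(cm,[[u+.5,v+.5]],d[v,u])[0].round(0).tolist() for u in(284,287,290)],p[v,287])
E
```

```text
(222, 250) [-42.  -10.9 -50.2] [44 46 42]
(225, 255) [-42.3  -6.4 -45.9] [44 47 44]
(220, 262) [-42.1  -6.9 -53.8] [40 40 36]
(212, 250) [-46.7 -10.6 -49.6] [63 65 62]
(205, 262) [-45.3 -11.1 -61.9] [64 65 62]
(415, 250) [ 43.5 -10.9 -50.4] [47 51 43]
(412, 262) [ 43.3  -4.2 -48.8] [46 48 42]
196 [[502.0, -62.0, 185.0], [510.0, -58.0, 180.0], [517.0, -68.0, 187.0]] [26 27 28]
198 [[503.0, -54.0, 173.0], [510.0, -57.0, 173.0], [518.0, -59.0, 173.0]] [58 58 58]
200 [[502.0, -53.0, 165.0], [509.0, -60.0, 169.0], [517.0, -59.0, 167.0]] [49 49 51]
202 [[502.0, -52.0, 158.0], [509.0, -59.0, 162.0], [517.0, -60.0, 161.0]] [45 44 44]
204 [[502.0, -54.0, 153.0], [509.0, -61.0, 157.0], [516.0, -60.0, 155.0]] [43 45 43]
206 [[509.0, 16.0, 91.0], [508.0, -61.0, 151.0], [516.0, -62.0, 150.0]] [47 46 49]
208 [[508.0, 4.0, 93.0], [516.0, 2.0, 93.0], [524.0, -2.0, 95.0]] [31 33 36]
210 [[500.0, -59.0, 137.0], [508.0, -60.0, 137.0], [516.0, -60.0, 135.0]] [ 16  48 101]
212 [[500.0, -59.0, 130.0], [507.0, -60.0, 130.0], [515.0, -61.0, 129.0]] [19 39 91]
214 [[499.0, -58.0, 123.0], [507.0, -60.0, 123.0], [515.0, -61.0, 122.0]] [11 38 90]
```

Emit:
jog_arm(offset=[[0,15,0],[0,13,0],[0,0,0],[0,0,15],[0,0,16],[0,0,0]], delta_rot=[[0,0,0],[0,0,0],[0,0,0],[0,0,0],[0,0,0],[0,0,0]], jaw=[0,0,0,0,0,0])

```text
time: 4.75
tool_pos: [502.8, -79.0, 82.6]
tcp_rot: [-179.8, -0.4, -14.1]
ft_force: [-0.0, 0.7, -0.4]
finger_gap: -0.0
```

```bash
python3 - <<'E'
from h import *
goto(np.array([507.3,-56,85])-11*np.array([.242,.97,0]),-14)
p,d,cm=snap('side','s4')
cv2.imwrite('pics/s4z.png',cv2.resize(p[160:260,230:350],None,fx=6,fy=6,interpolation=cv2.INTER_CUBIC)[:,:,::-1])
E
```

```text
t 4.75 pos [502.8 -79.   82.6] rot [-179.77   -0.35  -14.06] F [-0.   0.7 -0.4] gap -0.0
delta [ -1.2 -12.4  -2.4] [-0.2 -0.4 -0.1]
```

View pics/s4z.png

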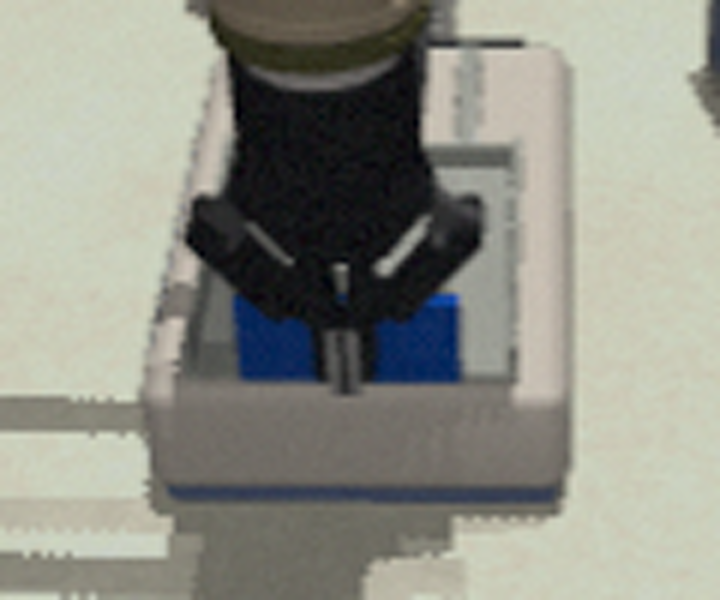

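Emit:
jog_arm(offset=[[0,-4,-3],[0,-3,-2],[0,-2,0],[0,-2,0],[0,-2,0],[0,-2,0],[0,-2,0],[0,-2,0]], delta_rot=[[0,0,0],[0,0,0],[0,0,0],[0,0,0],[0,0,0],[0,0,0],[0,0,0],[0,0,0]], jaw=[0,0,0,0,0,0,0,0])

```text
time: 5.6
tool_pos: [508.6, -60.4, 90.4]
tcp_rot: [-179.9, -0.5, -14.0]
ft_force: [-0.3, -3.7, -0.3]
finger_gap: -0.2
```

```bash
python3 - <<'E'
from h import *
goto(np.array([507.3,-56,87])+(58.5-11)*np.array([.242,.97,0]),-14)
E
```

```text
t 5.6 pos [508.6 -60.4  90.4] rot [-179.92   -0.49  -14.04] F [-0.3 -3.7 -0.3] gap -0.2
delta [ -2.4 -51.4   3.5] [-0.1 -0.5 -0. ]
```

Emit:
jog_arm(offset=[[-0.2,-3,0.5],[-0.2,-3,0.5],[-0.2,-3,0.3],[-0.2,-3,0],[-0.2,-3,0],[-0.2,-3,0],[-0.2,-3,0],[-0.2,-3,0],[0,-3,0],[0,-3,0],[0,-3,0],[0,-3,0]], delta_rot=[[0,0,0],[0,0,0],[0,0,0],[0,0,0],[0,0,0],[0,0,0],[0,0,0],[0,0,0],[0,0,0],[0,0,0],[0,0,0],[0,0,0]], jaw=[0,0,0,0,0,0,0,0,0,0,0,0])

```text
time: 6.8
tool_pos: [518.1, -22.6, 90.2]
tcp_rot: [-179.9, -0.7, -14.1]
ft_force: [0.0, -2.9, -0.3]
finger_gap: -0.3
```

```bash
python3 - <<'E'
from h import *
goto(np.array([507.3,-56,87])+(58.5-11)*np.array([.242,.97,0]),-14)
E
```

```text
t 6.8 pos [518.1 -22.6  90.2] rot [-179.94   -0.71  -14.06] F [ 0.  -2.9 -0.3] gap -0.3
delta [ -2.4 -12.5   3.2] [-0.1 -0.7 -0.1]
```

Now slowly to the stop.

Emit:
jog_arm(offset=[[0,-1.5,0],[0,-1.5,0],[0,-1.5,0],[0,-1.5,0],[0,-1,0],[0,-1,0],[0,-1,0]], delta_rot=[[0,0,0],[0,0,0],[0,0,0],[0,0,0],[0,0,0],[0,0,0],[0,0,0]], jaw=[0,0,0,0,0,0,0])

```text
time: 7.5
tool_pos: [520.5, -12.8, 90.2]
tcp_rot: [-179.9, -0.7, -14.0]
ft_force: [0.9, -4.1, -0.4]
finger_gap: 0.1
```

Emit:
jog_arm(offset=[[0,-0.8,0],[0,-0.8,0],[0,-0.8,0]], delta_rot=[[0,0,0],[0,0,0],[0,0,0]], jaw=[0,0,0])

```text
time: 7.8
tool_pos: [520.6, -12.6, 90.3]
tcp_rot: [179.8, -0.7, -14.1]
ft_force: [-0.3, -7.9, -0.5]
finger_gap: -0.2
```

Emit:
jog_arm(offset=[[0,-1.2,0],[0,-1.2,0]], delta_rot=[[0,0,0],[0,0,0]], jaw=[0,0])

```text
time: 8.0
tool_pos: [520.5, -12.7, 90.3]
tcp_rot: [179.6, -0.7, -14.1]
ft_force: [-0.7, -9.4, 0.4]
finger_gap: 0.3
```

Emit:
jog_arm(offset=[[0,8,0],[0,15,0],[0,10,-20],[0,0,-50],[0,0,-50],[0,0,0]], delta_rot=[[0,0,0],[0,0,0],[0,0,0],[0,0,0],[0,0,0],[0,0,0]], jaw=[0,0,0,0,0,0])

```text
time: 8.6
tool_pos: [506.9, -45.8, 211.3]
tcp_rot: [179.8, -0.1, -14.1]
ft_force: [1.5, -0.6, 0.4]
finger_gap: 0.2
```

```bash
python3 - <<'E'
from h import *
p,d,cm=snap('scene','c5')
cv2.imwrite('pics/c5z.png',cv2.resize(p[130:250,250:400],None,fx=5,fy=5,interpolation=cv2.INTER_CUBIC)[:,:,::-1])
goto([480,-240,270],10)
E
```

```text
t 8.65 pos [505.5 -45.6 207.8] rot [ 1.7979e+02  1.1000e-01 -1.4070e+01] F [ 0.5 -1.   0.2] gap 0.0
delta [ 22.4 195.  -61.5] [  0.2   0.2 -24.1]
```

View pics/c5z.png

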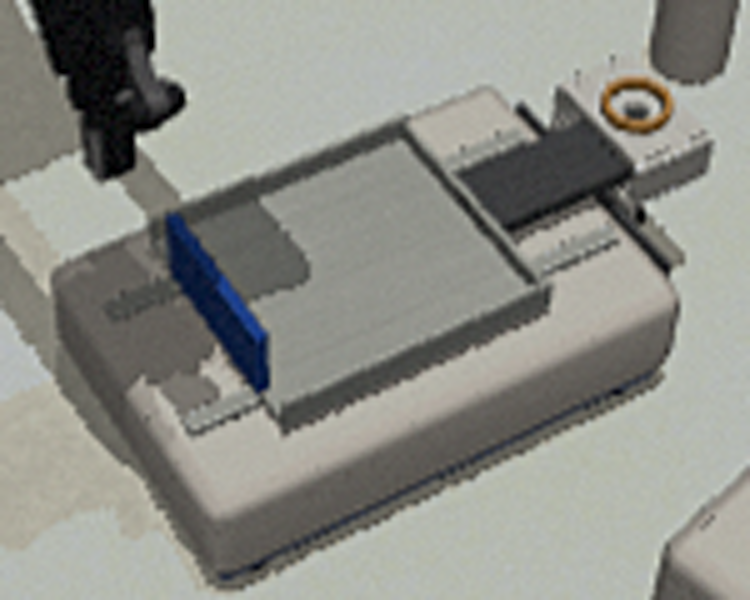

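```bash
python3 - <<'E'
from h import *
plan([488,-372,215],10)
E
```

```text
n 8 from [505.5 -45.6 207.8] [ 1.7979e+02  1.1000e-01 -1.4070e+01] t 8.65
offset [[7.8, 40.1, -0.8], [5.7, 40.5, -0.8], [3.5, 40.7, -0.8], [1.4, 40.8, -0.8], [-0.7, 40.8, -0.8], [-2.9, 40.8, -0.8], [-5.0, 40.5, -0.9], [-7.1, 40.2, -0.9]]
rot each [ 0.02  0.02 -3.01]
```

Emit:
jog_arm(offset=[[7.8,40,-1],[5.7,40.5,-1],[3.5,40.7,-1],[1.4,40.8,-1],[-0.7,40.8,-1],[-2.9,40.8,-1],[-5,40.5,-1],[-7.1,40,-1],[0,0,0],[0,0,0]], delta_rot=[[0,0,-3],[0,0,-3],[0,0,-3],[0,0,-3],[0,0,-3],[0,0,-3],[0,0,-3],[0,0,-3],[0,0,0],[0,0,0]], jaw=[0,0,0,100,100,100,100,100,100,100])

```text
time: 9.65
tool_pos: [481.1, -381.9, 198.9]
tcp_rot: [-179.0, 0.7, 11.2]
ft_force: [-0.0, 0.4, -1.1]
finger_gap: 85.5
```

```bash
python3 - <<'E'
from h import *
goto([488,-372,215],10)
p,d,cm=snap('wrist','w6')
E
```

```text
t 9.65 pos [ 481.1 -381.9  198.9] rot [-179.01    0.7    11.17] F [-0.   0.4 -1.1] gap 85.5
delta [  8.5  -8.6 -16.1] [-1.   0.7  1.2]
```

View pics/w6.png

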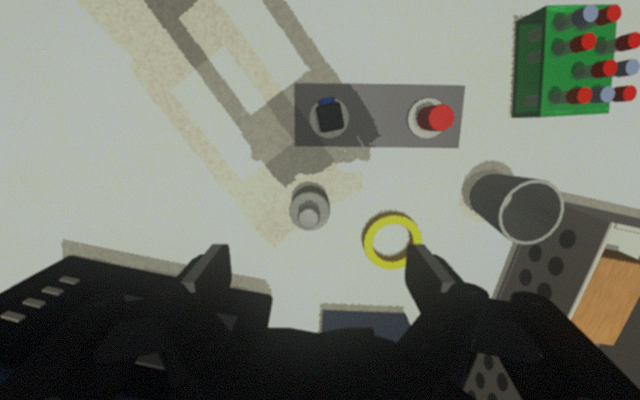

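```bash
python3 - <<'E'
from h import *
p,d,cm=load('w6')
cv2.imwrite('pics/w6z.png',cv2.resize(p[75:155,285:385],None,fx=8,fy=7,interpolation=cv2.INTER_CUBIC)[:,:,::-1])
hsv=cv2.cvtColor(p,cv2.COLOR_RGB2HSV)
m=cv2.inRange(hsv,(100,120,40),(125,255,255)); m[140:]=0; m[:,400:]=0
v,u=np.nonzero(m); print('btn',u.mean(),v.mean(),len(u),onz(cm,[[u.mean()+.5,v.mean()+.5]],85))
E
```

```text
btn 326.31481481481484 100.42592592592592 54 [[ 471.66483654 -296.80979135   85.        ]]
```

View pics/w6z.png

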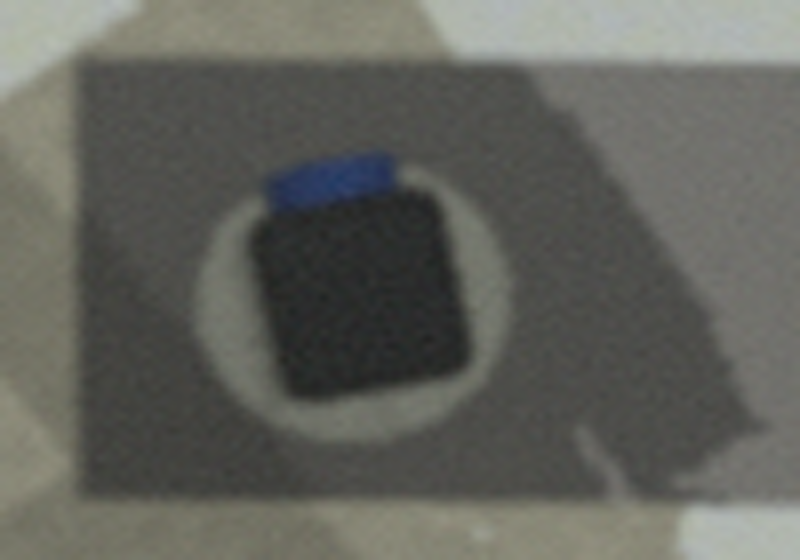

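```bash
python3 - <<'E'
from h import *
p,d,cm=load('w6')
a=lambda x,y:[285+x/8,75+y/7]
# head edges: fit by intersect of lines (corners slightly rounded)
C=onz(cm,[a(250,228),a(440,185),a(474,365),a(286,405)],104); print(C.round(1),C.mean(0).round(1))
for i in range(4):
    e=C[(i+1)%4]-C[i]; print(i,np.linalg.norm(e).round(1),np.degrees(np.arctan2(e[1],e[0])).round(1))
print('flange',onz(cm,[a(353,302)],66),'rows',onz(cm,[a(192,310),a(512,300),a(345,445),a(360,165)],66).round(1))
E
```

```text
[[ 463.7 -305.4  104. ]
 [ 482.8 -296.5  104. ]
 [ 491.  -316.9  104. ]
 [ 471.7 -325.8  104. ]] [ 477.3 -311.2  104. ]
0 21.1 25.2
1 22.1 -68.2
2 21.2 -155.4
3 21.9 111.5
flange [[ 477.29304673 -311.07894557   66.        ]] rows [[ 457.8 -316.    66. ]
 [ 496.7 -306.9   66. ]
 [ 480.3 -330.9   66. ]
 [ 474.4 -292.6   66. ]]
```

```bash
python3 - <<'E'
from h import *
plan([477.3,-311.1,150],-66.5)
E
```

```text
n 10 from [ 480.8 -381.7  198.7] [-179.02    0.74   11.19] t 9.7
offset [[1.1, -6.9, 5.0], [0.1, -7.0, 5.0], [-0.8, -6.9, 5.0], [-1.8, -6.8, 5.0], [-2.7, -6.5, 5.0], [-3.5, -6.1, 4.9], [-4.3, -5.5, 4.9], [-5.1, -4.9, 4.9], [-5.7, -4.2, 4.9], [-6.2, -3.4, 4.9]]
rot each [-0.03  0.13  7.77]
```

Emit:
jog_arm(offset=[[1.1,-6.9,5],[0.1,-7,5],[-0.8,-6.9,5],[-1.8,-6.8,5],[-2.7,-6.5,5],[-3.5,-6.1,5],[-4.3,-5.5,5],[-5.1,-4.9,5],[-5.7,-4.2,5],[-6.2,-3.4,5],[0,0,0],[0,0,0]], delta_rot=[[0,0.1,7.8],[0,0.1,7.8],[0,0.1,7.8],[0,0.1,7.8],[0,0.1,7.8],[0,0.1,7.8],[0,0.1,7.8],[0,0.1,7.8],[0,0.1,7.8],[0,0.1,7.8],[0,0,0],[0,0,0]], jaw=[100,100,100,100,100,100,100,100,100,100,100,100])

```text
time: 10.9
tool_pos: [477.7, -290.0, 142.3]
tcp_rot: [-180.0, 1.0, -69.0]
ft_force: [-0.3, -0.1, 1.0]
finger_gap: 85.2
```

```bash
python3 - <<'E'
from h import *
goto([477.3,-311.1,36],-66.5)
p,d,cm=snap('wrist','w7')
print(proj(cm,[[477.3,-311.1,104],[477.3,-311.1,66]]))
E
```

```text
t 10.9 pos [ 477.7 -290.   142.3] rot [-179.96    0.97  -68.99] F [-0.3 -0.1  1. ] gap 85.2
delta [ 21.3   8.  105.9] [-0.1  1.  -2.5]
[[345.26402578 222.68743159]
 [342.07613971 207.8687989 ]]
```

View pics/w7.png

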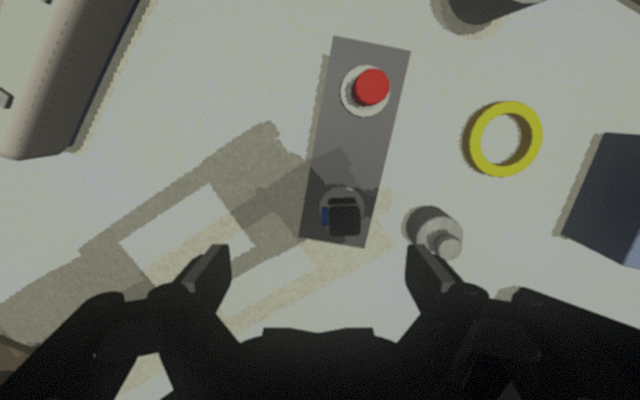

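```bash
python3 - <<'E'
from h import *
p,d,cm=load('w7')
for uv,z in (((446,246),66),((428,222),20)):
    q=onz(cm,[uv],z)[0]; T=Ro.from_euler('xyz',[180,0,-66.5],degrees=True); print(q,T.inv().apply(q-np.array([477.3,-311.1,z])))
pw,dw,cw=load('w6')
q=onz(cw,[[309,215]],66)[0];print(q,T.inv().apply(q-np.array([477.3,-311.1,66])))
cv2.imwrite('pics/w7z.png',cv2.resize(p[170:260,290:390],None,fx=8,fy=6,interpolation=cv2.INTER_CUBIC)[:,:,::-1])
E
```

```text
[ 477.99101865 -412.80858396   66.        ] [9.35484246e+01 3.99224975e+01 4.88909588e-15]
[ 483.72542168 -409.12836334   20.        ] [9.24600291e+01 3.31962209e+01 4.06536457e-15]
[ 476.40899972 -414.26118193   66.        ] [9.42497156e+01 4.19525260e+01 5.13770267e-15]
```

View pics/w7z.png

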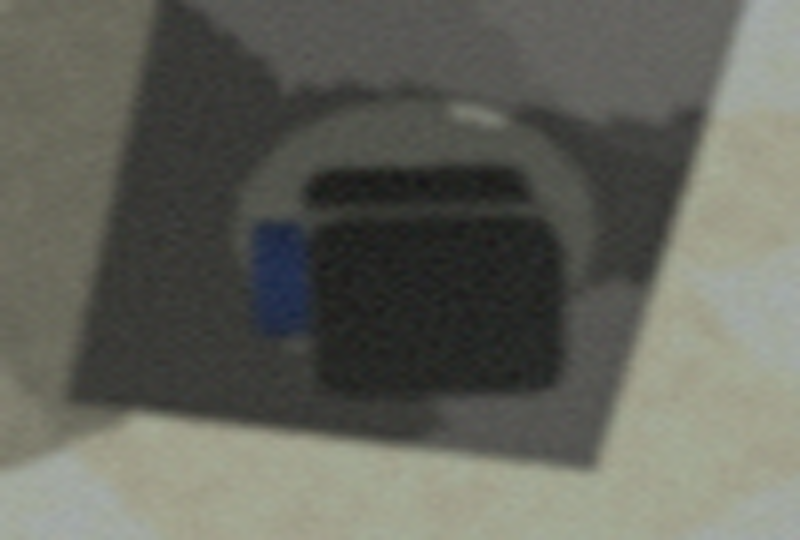

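```bash
python3 - <<'E'
from h import *
p,d,cm=load('w7')
print(onz(cm,[[344.6,220.5]],104), onz(cm,[[290+418/8,170+215/6]],66))
plan([477.3,-310.4,60],-67,n=3)
E
```

```text
[[ 478.71755808 -309.9807045   104.        ]] [[ 479.06604982 -310.54150893   66.        ]]
n 3 from [ 477.6 -290.1  142.3] [-179.96    0.99  -69.01] t 10.95
offset [[6.8, 2.6, 27.3], [6.6, 2.6, 27.3], [6.4, 2.7, 27.4]]
rot each [-0.02  0.33 -0.67]
```

Emit:
jog_arm(offset=[[6.8,2.4,27],[6.7,2.3,27],[6.5,2.4,27],[0,0,0],[0,0,0]], delta_rot=[[0,0.3,-0.7],[0,0.3,-0.7],[0,0.3,-0.6],[0,0,0],[0,0,0]], jaw=[100,100,100,100,100])

```text
time: 11.45
tool_pos: [480.7, -312.7, 62.8]
tcp_rot: [-179.7, -0.3, -66.1]
ft_force: [0.1, -0.4, -0.3]
finger_gap: 85.6
```

```bash
python3 - <<'E'
from h import *
goto([478.2,-310.5,36],-67)
E
```

```text
t 11.45 pos [ 480.7 -312.7   62.8] rot [-179.75   -0.25  -66.09] F [ 0.1 -0.4 -0.3] gap 85.6
delta [-3.1  1.5 26.8] [-0.3 -0.2  0.9]
```

Emit:
jog_arm(offset=[[-1.5,0.7,13],[-1.5,0.7,12],[0,0,0],[0,0,0]], delta_rot=[[-0.1,-0.1,0.4],[-0.1,-0.1,0.4],[0,0,0],[0,0,0]], jaw=[100,100,100,100])

```text
time: 11.85
tool_pos: [480.2, -311.4, 39.8]
tcp_rot: [-179.8, -0.3, -66.9]
ft_force: [1.1, -0.8, -0.0]
finger_gap: 85.5
```

```bash
python3 - <<'E'
from h import *
goto([478.2,-310.5,36],-67)
p,d,cm=snap('wrist','w8')
E
```

```text
t 11.85 pos [ 480.2 -311.4   39.8] rot [-179.81   -0.27  -66.87] F [ 1.1 -0.8 -0. ] gap 85.5
delta [-1.6  1.6  3.8] [-0.2 -0.3  0.1]
```

View pics/w8.png

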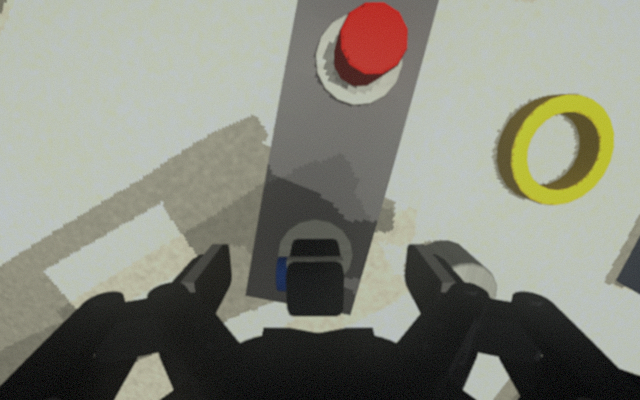

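```bash
python3 - <<'E'
from h import *
p,d,cm=load('w8')
s=monitor.sense()
T=Ro.from_euler('xyz',s['tcp_rot'],degrees=True)
for uv,z in(((315,289.5),104),((315,246),66)): print((T.inv().apply(onz(cm,[uv],z)[0]-s['tool_pos'])).round(1))
cv2.imwrite('pics/w8z.png',cv2.resize(p[215:325,260:370],None,fx=6,fy=5,interpolation=cv2.INTER_CUBIC)[:,:,::-1])
E
```

```text
[ -1.3  -0.3 -64.2]
[ -1.7  -2.3 -26.2]
```

View pics/w8z.png

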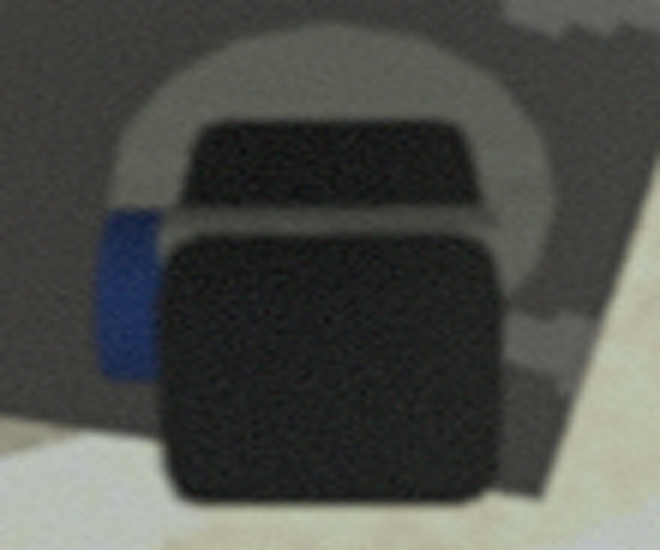

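Emit:
jog_arm(offset=[[-1.9,-0.6,3],[0,0,0],[0,0,0],[0,0,0],[0,0,0],[0,0,0],[0,0,0],[0,0,0]], delta_rot=[[0,0,0],[0,0,0],[0,0,0],[0,0,0],[0,0,0],[0,0,0],[0,0,0],[0,0,0]], jaw=[100,80,60,40,20,0,0,0], newtons=40)

```text
time: 12.7
tool_pos: [481.8, -310.1, 40.5]
tcp_rot: [-179.7, -0.5, -66.8]
ft_force: [0.1, 0.5, -1.8]
finger_gap: 24.5
```

```bash
python3 - <<'E'
from h import *
goto([478.2,-310.5,36],-67)
p,d,cm=snap('wrist','w9')
cv2.imwrite('pics/w9z.png',cv2.resize(p[200:330,250:390],None,fx=5,fy=4.5,interpolation=cv2.INTER_CUBIC)[:,:,::-1])
E
```

```text
t 12.7 pos [ 481.8 -310.1   40.5] rot [-179.69   -0.46  -66.84] F [ 0.1  0.5 -1.8] gap 24.5
delta [-1.   3.5  4.5] [-0.3 -0.5  0.2]
```

View pics/w9z.png

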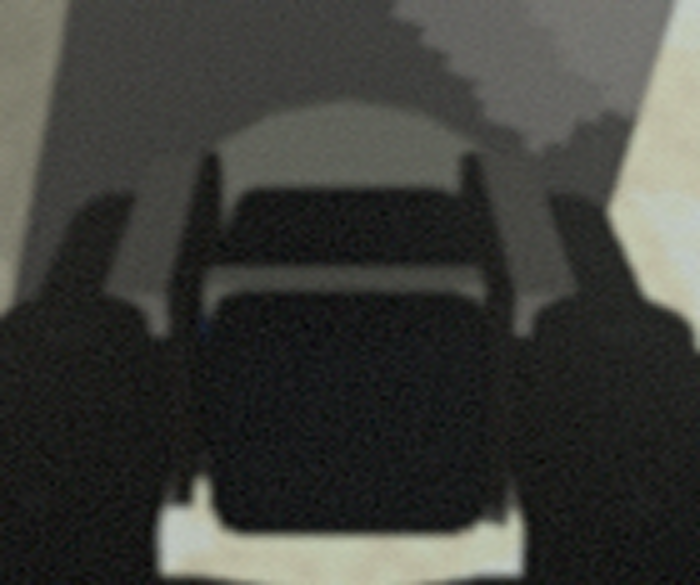

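```bash
python3 - <<'E'
from h import *
Rct=np.array([[1,-.001,.001],[.001,.964,.265],[-.001,-.265,.964]]);ct=np.array([.1,-67.1,-168.9])
p,d,cm=load('w9')
for uv in [(280,236),(281,238),(282,240),(281,250),(352,236),(353,238),(354,245),(279,235),(285,240),(320,290),(300,275),(340,275),(300,285)]:
    u,v=uv; s=slopes(cm,[[u+.5,v+.5]])[0]; print(uv,(Rct@(np.r_[s,1]*d[v,u])+ct).round(1),p[v,u])
E
```

```text
(280, 236) [-18.2 -10.9 -33.9] [66 67 62]
(281, 238) [-17.4 -10.9 -36.4] [69 68 64]
(282, 240) [-16.6 -10.8 -38.7] [68 70 65]
(281, 250) [-15.8 -10.9 -50. ] [67 68 64]
(352, 236) [ 17.3 -11.3 -35.1] [72 72 69]
(353, 238) [ 17.7 -10.5 -35.6] [72 72 68]
(354, 245) [ 17.2 -10.6 -44.1] [66 68 63]
(279, 235) [-20.2  -6.6 -22.4] [61 61 57]
(285, 240) [-15.3 -10.6 -38.2] [68 66 63]
(320, 290) [  1.3   0.1 -64.3] [24 26 24]
(300, 275) [ -6.7  -6.2 -63.4] [22 20 16]
(340, 275) [  9.4  -6.2 -63.4] [23 23 26]
(300, 285) [ -6.7  -2.4 -64.5] [21 22 23]
```

Emit:
jog_arm(offset=[[0,0,0],[0,0,0],[0,0,0],[0,0,4],[0,0,4],[0,0,0]], delta_rot=[[0,0,0],[0,0,0],[0,0,0],[0,0,0],[0,0,0],[0,0,0]], jaw=[55,55,55,55,55,55])

```text
time: 13.35
tool_pos: [482.1, -310.4, 33.8]
tcp_rot: [-179.7, -0.5, -66.8]
ft_force: [0.3, 0.3, -0.7]
finger_gap: 47.0
```

Emit:
jog_arm(offset=[[0,0,-1],[0,0,0],[0,0,0],[0,0,0],[0,0,0],[0,0,0]], delta_rot=[[0,0,0],[0,0,0],[0,0,0],[0,0,0],[0,0,0],[0,0,0]], jaw=[45,30,15,0,0,0], newtons=40)

```text
time: 13.95
tool_pos: [482.4, -310.3, 35.1]
tcp_rot: [-179.7, -0.5, -66.8]
ft_force: [-0.6, 0.7, 3.8]
finger_gap: 37.0
```

```bash
python3 - <<'E'
from h import *
goto([478.2,-310.5,36],-67)
p,d,cm=snap('wrist','w10')
cv2.imwrite('pics/w10z.png',cv2.resize(p[200:330,250:390],None,fx=5,fy=4.5,interpolation=cv2.INTER_CUBIC)[:,:,::-1])
E
```

```text
t 13.95 pos [ 482.4 -310.3   35.1] rot [-179.66   -0.47  -66.83] F [-0.6  0.7  3.8] gap 37.0
delta [-1.4  3.9 -0.9] [-0.3 -0.5  0.2]
```

View pics/w10z.png

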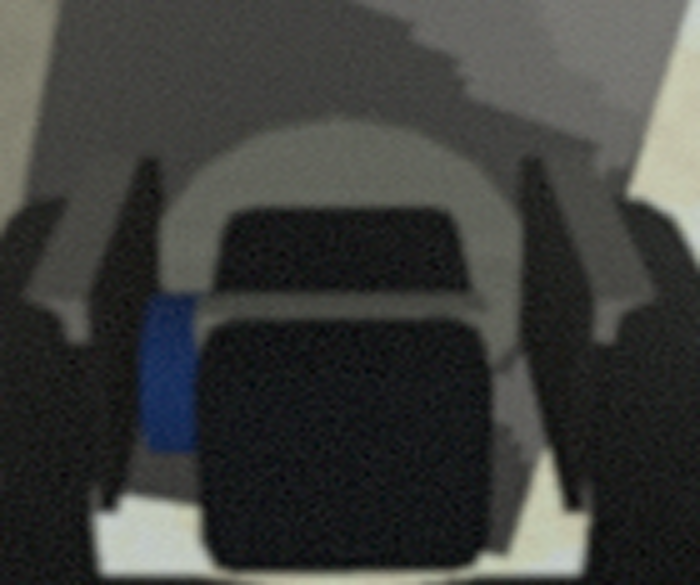

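Emit:
jog_arm(offset=[[0,0,0],[0,0,0],[0,0,-3],[0,0,-3],[0,0,0],[0,0,0],[0,0,0],[0,0,0],[0,0,0],[0,0,0]], delta_rot=[[0,0,0],[0,0,0],[0,0,0],[0,0,0],[0,0,0],[0,0,0],[0,0,0],[0,0,0],[0,0,0],[0,0,0]], jaw=[55,55,55,55,45,30,15,0,0,0], newtons=40)

```text
time: 15.0
tool_pos: [482.0, -310.2, 40.7]
tcp_rot: [-179.7, -0.5, -66.8]
ft_force: [0.7, 0.3, 1.0]
finger_gap: 24.8
```

```bash
python3 - <<'E'
from h import *
goto([478.2,-310.5,36],-67)
p,d,cm=snap('wrist','w11')
cv2.imwrite('pics/w11z.png',cv2.resize(p[200:330,250:390],None,fx=5,fy=4.5,interpolation=cv2.INTER_CUBIC)[:,:,::-1])
E
```

```text
t 15.0 pos [ 482.  -310.2   40.7] rot [-179.68   -0.46  -66.83] F [0.7 0.3 1. ] gap 24.8
delta [-1.3  3.7  4.7] [-0.3 -0.5  0.2]
```

View pics/w11z.png

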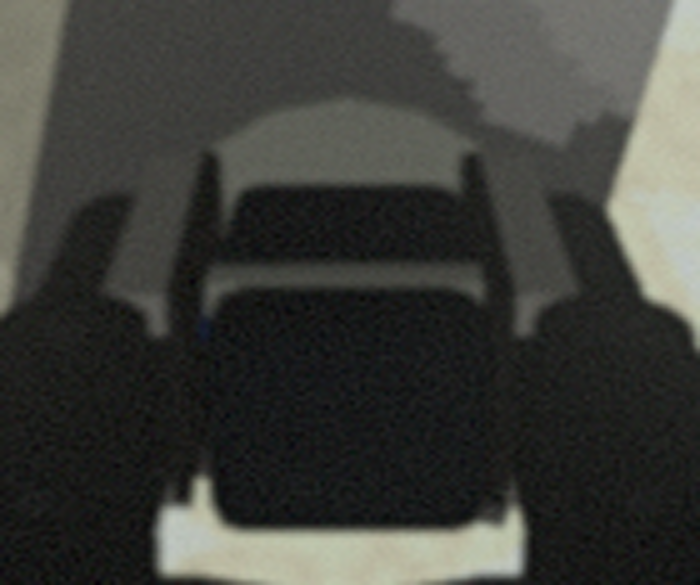

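Emit:
jog_arm(offset=[[0,0,-10],[0,0,-25],[0,0,-40],[0,0,-40],[0,0,-35],[0,0,-10],[0,0,0]], delta_rot=[[0,0,0],[0,0,0],[0,0,0],[0,0,0],[0,0,0],[0,0,0],[0,0,0]], jaw=[0,0,0,0,0,0,0])

```text
time: 15.75
tool_pos: [478.2, -307.5, 205.9]
tcp_rot: [-179.9, -0.1, -66.8]
ft_force: [0.3, 0.7, -1.5]
finger_gap: 24.5
```

```bash
python3 - <<'E'
from h import *
p,d,cm=load('w11')
s=monitor.sense(); 
T=cm['camera_from_world']
plan([521,241,205],-66.8,vmax=42)
# refine ring from static cams
for f in('scene0','side0','c5'):
    p,d,cm=load(f); hsv=cv2.cvtColor(p,cv2.COLOR_RGB2HSV); m=cv2.inRange(hsv,(8,110,60),(25,255,255))
    n,l,st,c=cv2.connectedComponentsWithStats(m)
    for i in range(1,n):
        if st[i,4]>30 and 110<c[i][1]<170: 
            ct,_=cv2.findContours((l==i).astype(np.uint8),cv2.RETR_EXTERNAL,cv2.CHAIN_APPROX_NONE); e=cv2.fitEllipse(ct[0]); print(f,c[i],e,onz(cm,[c[i]+.5,np.array(e[0])+.5],123).round(1))
E
```

```text
n 14 from [ 478.2 -307.5  205.9] [-1.7987e+02 -1.1000e-01 -6.6830e+01] t 15.75
offset [[-34.8, -18.2, 0.0], [-34.8, -18.2, 0.0], [-34.8, -18.2, 0.0], [-34.8, -18.2, 0.0], [-34.8, -18.2, 0.0], [-34.8, -18.2, 0.0], [-34.8, -18.2, 0.1], [-34.8, -18.2, 0.1], [-34.8, -18.2, 0.1], [-34.8, -18.2, 0.1], [-34.8, -18.2, 0.1], [-34.8, -18.2, 0.1], [-34.8, -18.2, 0.1], [-34.8, -18.2, 0.1]]
rot each [-0.01 -0.01 -0.  ]
scene0 [575.28883495 124.24757282] ((577.215087890625, 124.57215118408203), (13.414841651916504, 60.0323486328125), 113.89957427978516) [[932.3 788.3 123. ]
 [937.1 791.2 123. ]]
scene0 [622.76047904 150.7245509 ] ((622.2062377929688, 150.14907836914062), (6.610687732696533, 42.0623779296875), 117.09770965576172) [[1079.1  776.   123. ]
 [1077.   777.3  123. ]]
scene0 [376.93333333 150.71666667] ((376.97705078125, 150.63333129882812), (9.805747032165527, 13.07056713104248), 102.25480651855469) [[588.  266.2 123. ]
 [587.9 266.6 123. ]]
side0 [187.16155989 119.17270195] ((188.7841033935547, 116.32423400878906), (24.48806381225586, 213.6154022216797), 82.98521423339844) [[220.9 610.5
[... 230 characters left out ...]
28571 151.51785714] ((293.1525573730469, 151.47669982910156), (7.1694488525390625, 10.71848201751709), 84.61608123779297) [[581.6 259.8 123. ]
 [581.9 260.  123. ]]
side0 [491.9787234  156.76595745] ((492.1979064941406, 157.12252807617188), (3.903918743133545, 17.003244400024414), 142.86740112304688) [[1218.8   75.3  123. ]
 [1218.1   73.1  123. ]]
c5 [591.58736426 131.77591313] ((593.2496948242188, 131.9999237060547), (15.013652801513672, 104.70358276367188), 116.60332489013672) [[981.6 790.8 123. ]
 [985.5 793.5 123. ]]
c5 [376.79032258 150.79032258] ((376.9154968261719, 150.6894073486328), (9.880369186401367, 13.106169700622559), 98.743408203125) [[587.9 265.7 123. ]
 [587.9 266.3 123. ]]
```

Now travel to the viewing pose.

Emit:
jog_arm(offset=[[-15,-8,0],[-30,-16,0],[-34,-18,0],[-35,-18,0],[-35,-18,0],[-35,-18,0],[-35,-18,0],[-35,-18,0],[-35,-18,0],[-35,-18,0],[-35,-18,0],[-35,-18,0],[-35,-18,0],[-30,-16,0],[-18,-9,0],[0,0,0],[0,0,0]], delta_rot=[[0,0,0],[0,0,0],[0,0,0],[0,0,0],[0,0,0],[0,0,0],[0,0,0],[0,0,0],[0,0,0],[0,0,0],[0,0,0],[0,0,0],[0,0,0],[0,0,0],[0,0,0],[0,0,0],[0,0,0]], jaw=[0,0,0,0,0,0,0,0,0,0,0,0,0,0,0,0,0])

```text
time: 17.45
tool_pos: [491.1, 260.4, 166.0]
tcp_rot: [177.2, 1.4, -66.8]
ft_force: [0.5, -0.2, -1.4]
finger_gap: 24.9
```

```bash
python3 - <<'E'
from h import *
goto([521,241,205],-66.8)
p,d,cm=snap('wrist','w12')
goto([521,241,205],-66.8)
E
```

```text
t 17.45 pos [491.1 260.4 166. ] rot [177.18   1.4  -66.77] F [ 0.5 -0.2 -1.4] gap 24.9
delta [ 28.7 -17.8 -40.6] [2.8 1.4 0.1]
t 17.5 pos [491.  260.1 165.9] rot [177.16   1.42 -66.8 ] F [-1.2 -0.1 -2. ] gap 24.6
delta [ 28.4 -18.1 -40.8] [2.8 1.4 0. ]
```

View pics/w12.png

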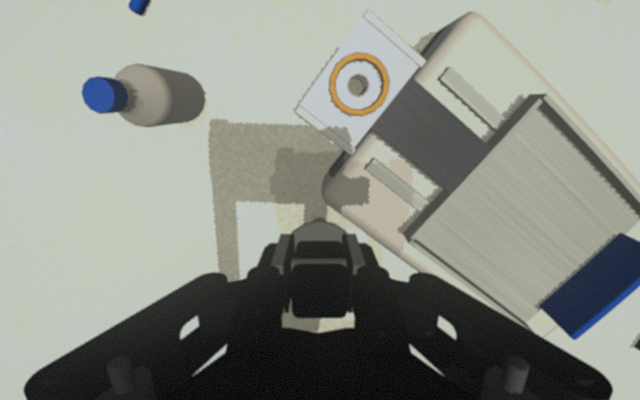

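Emit:
jog_arm(offset=[[0,0,-20],[14,-9,-10],[14,-9,-10],[0,0,0],[0,0,0],[0,0,0]], delta_rot=[[0.9,0.5,0],[0.9,0.5,0],[0.9,0.4,0],[0,0,0],[0,0,0],[0,0,0]], jaw=[0,0,0,0,0,0])

```text
time: 18.1
tool_pos: [523.3, 235.7, 209.9]
tcp_rot: [-179.8, -0.2, -67.1]
ft_force: [0.6, -0.1, -0.2]
finger_gap: 25.0
```

```bash
python3 - <<'E'
from h import *
goto([521,241,205],-66.8)
p,d,cm=snap('wrist','w13')
goto([521,241,205],-66.8)
E
```

```text
t 18.1 pos [523.3 235.7 209.9] rot [-179.82   -0.18  -67.11] F [ 0.6 -0.1 -0.2] gap 25.0
delta [-5.8  0.1  4.9] [-0.2 -0.2 -0.3]
t 18.15 pos [523.1 235.8 209.6] rot [-179.85   -0.18  -67.1 ] F [ 0.1 -0.1 -0.6] gap 24.6
delta [-5.6 -0.1  4.6] [-0.2 -0.2 -0.3]
```

View pics/w13.png

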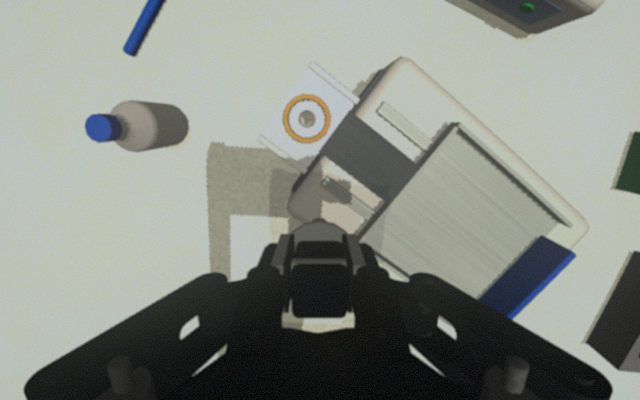

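```bash
python3 - <<'E'
from h import *
for f in('w13','w12'):
    p,d,cm=load(f); hsv=cv2.cvtColor(p,cv2.COLOR_RGB2HSV)
    m=cv2.inRange(hsv,(8,110,60),(25,255,255)); m[160:]=0;m[:,420:]=0;m[:,:250]=0
    ct,_=cv2.findContours(m,cv2.RETR_CCOMP,cv2.CHAIN_APPROX_NONE)
    for c in ct:
        if len(c)>40: e=cv2.fitEllipse(c); print(f,'ell',np.round(e[0],1),np.round(e[1],1),onz(cm,[np.array(e[0])+.5],123).round(1))
    x0,y0=(270,85) if f=='w13' else (325,50)
    cv2.imwrite('pics/'+f+'z.png',cv2.resize(p[y0:y0+70,x0:x0+75],None,fx=8,fy=8,interpolation=cv2.INTER_CUBIC)[:,:,::-1])
p,d,cm=load('w13'); cv2.imwrite('pics/w13g.png',cv2.resize(p[200:330,250:390],None,fx=5,fy=4.5,interpolation=cv2.INTER_CUBIC)[:,:,::-1])
E
```

```text
w13 ell [306.3 118.2] [45.  46.4] [[581.9 270.5 123. ]]
w13 ell [306.4 118.4] [39.2 40.7] [[581.8 270.3 123. ]]
w12 ell [358.7  83.8] [57.5 61.5] [[581.8 270.8 123. ]]
w12 ell [358.4  84.3] [48.8 51.9] [[581.5 270.9 123. ]]
```

View pics/w13z.png

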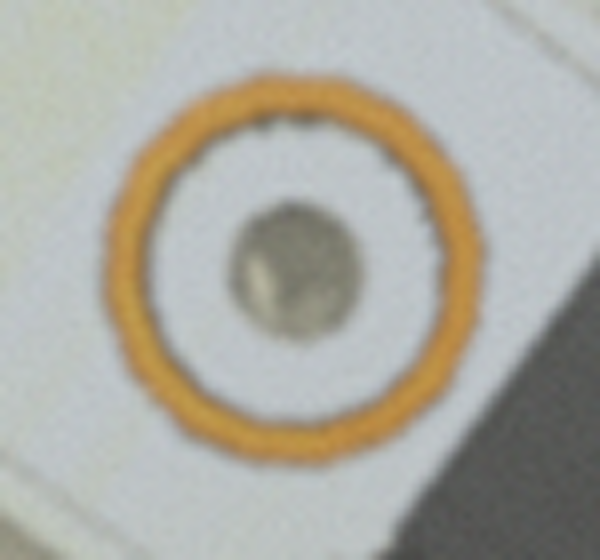

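View pics/w13g.png

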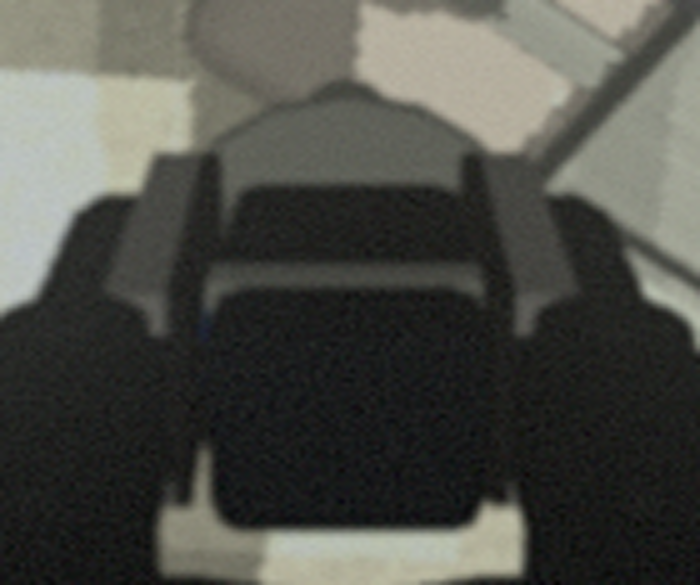

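```bash
python3 - <<'E'
from h import *
s=monitor.sense(); T=Ro.from_euler('xyz',s['tcp_rot'],degrees=True)
p,d,cm=load('w13')
# camera in tool frame
M=np.array(cm['camera_from_world']); Rc=M[:3,:3]; c=-Rc.T@M[:3,3]
R=T.inv().as_matrix()@Rc.T; ct=T.inv().apply(c-s['tool_pos']); print(ct.round(1))
def onz_t(uv,z):
    sl=slopes(cm,[uv])[0]; dd=R@np.r_[sl,1]; return (ct+dd*(z-ct[2])/dd[2]).round(2)
g=lambda x,y:[250+x/5,200+y/4.5]
print('head top corners',[onz_t(g(*q),-63.0) for q in((213,290),(487,290),(213,527),(487,527))])
print('flange far edge',onz_t(g(347,97),-21.3),onz_t(g(347,97),-25.3))
print('nose far edge',onz_t(g(347,84),27.6), 'shaft',onz_t(g(347,88),25))
print('hole',onz(cm,[[270+297/8,85+272/8]],115).round(1), onz(load('w12')[2],[[358.5,84.6]],115).round(1))
cv2.imwrite('pics/w13n.png',cv2.resize(p[205:245,290:350],None,fx=12,fy=12,interpolation=cv2.INTER_CUBIC)[:,:,::-1])
m=d[205:245,290:350]
print([ (v,round(float(d[v,319]))) for v in range(212,262,2)])
E
```

```text
[-1.000e-01 -6.690e+01 -1.693e+02]
head top corners [array([-10.23, -10.86, -63.  ]), array([ 11.69, -10.83, -63.  ]), array([-10.88,  14.01, -63.  ]), array([ 12.4 ,  14.04, -63.  ])]
flange far edge [  0.71 -14.19 -21.3 ] [  0.69 -15.61 -25.3 ]
nose far edge [ 0.98  1.06 27.6 ] shaft [ 0.97  0.81 25.  ]
hole [[581.7 270.4 115. ]] [[582.2 270.5 115. ]]
[(212, 311), (214, 312), (216, 312), (218, 203), (220, 199), (222, 153), (224, 152), (226, 153), (228, 152), (230, 153), (232, 152), (234, 153), (236, 153), (238, 154), (240, 153), (242, 150), (244, 147), (246, 145), (248, 142), (250, 141), (252, 139), (254, 137), (256, 134), (258, 131), (260, 129)]
```

View pics/w13n.png

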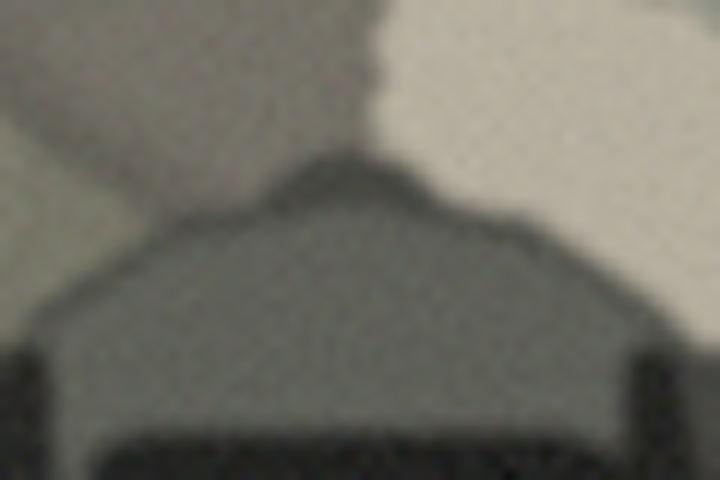

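```bash
python3 - <<'E'
from h import *
plan([584.6,272.8,165],-66.8,vmax=20)
E
```

```text
n 5 from [523.1 235.8 209.6] [-179.85   -0.18  -67.1 ] t 18.15
offset [[-2.1, -14.2, 9.0], [-2.0, -14.2, 9.0], [-2.0, -14.2, 8.9], [-2.0, -14.2, 8.9], [-2.0, -14.2, 8.9]]
rot each [-0.03 -0.04 -0.06]
```

Emit:
jog_arm(offset=[[-2,-14,0],[-2,-14,5],[-2,-14,9],[-2,-14,9],[-2,-12,9],[0,0,5],[0,0,0],[0,0,0]], delta_rot=[[0,0,0],[0,0,0],[0,0,0],[0,0,-0.2],[0,0,0],[0,0,0],[0,0,0],[0,0,0]], jaw=[0,0,0,0,0,0,0,0])

```text
time: 18.95
tool_pos: [579.8, 273.2, 167.1]
tcp_rot: [179.7, -0.1, -66.8]
ft_force: [-0.0, -0.7, -1.2]
finger_gap: 25.0
```

```bash
python3 - <<'E'
from h import *
goto([584.6,272.8,150],-66.8)
for n in('scene','side','wrist'):
    p,d,cm=snap(n,n+'14')
    x0,y0={'scene':(340,100),'side':(255,105),'wrist':(280,180)}[n]
    w,h=(80,70) if n!='wrist' else (100,90)
    cv2.imwrite('pics/'+n+'14z.png',cv2.resize(p[y0:y0+h,x0:x0+w],None,fx=8,fy=6 if n=='wrist' else 8,interpolation=cv2.INTER_CUBIC)[:,:,::-1])
E
```

```text
t 18.95 pos [579.8 273.2 167.1] rot [ 1.7968e+02 -1.0000e-01 -6.6800e+01] F [-0.  -0.7 -1.2] gap 25.0
delta [ 2.2 -4.4 17. ] [ 0.3 -0.1 -0. ]
```

View pics/scene14z.png

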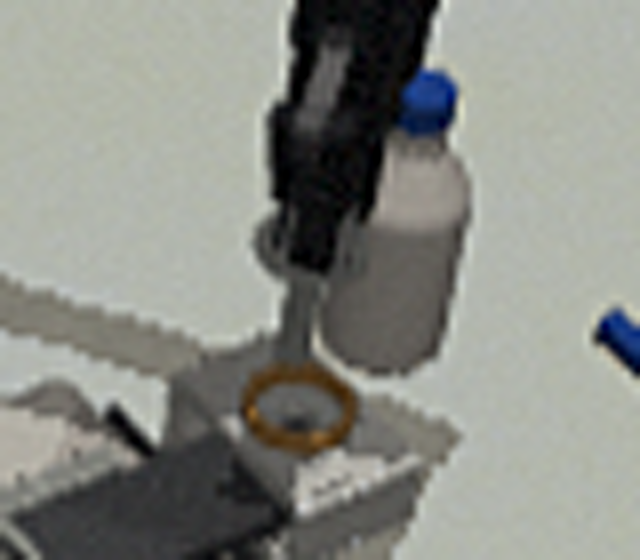

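View pics/side14z.png

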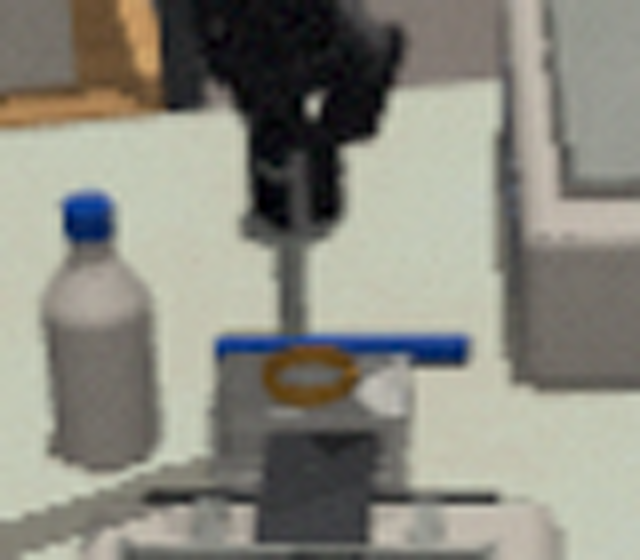

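View pics/wrist14.png

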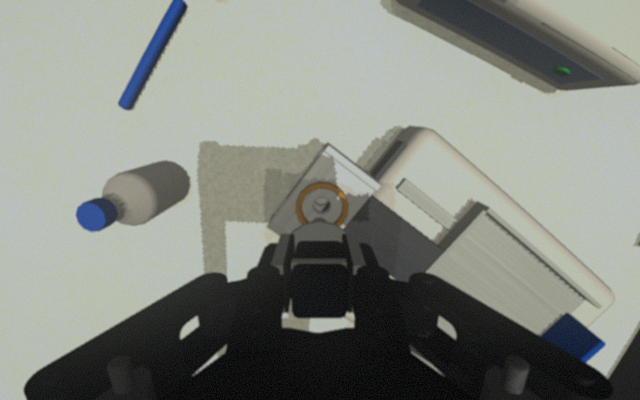

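```bash
python3 - <<'E'
from h import *
R=Ro.from_euler('xyz',monitor.sense()['tcp_rot'],degrees=True)
for f,o in (('scene14',(340,100)),('side14',(255,105))):
    p,d,cm=load(f)
    H=[582,270.5]
    for z in(115,123,139.5,160,185): 
        q=proj(cm,[[*H,z]])[0]; print(f,z,((q-o)*8).round(0),'dx',(proj(cm,[[H[0]+1,H[1],z]])[0]-q).round(2)*8,'dy',(proj(cm,[[H[0],H[1]+1,z]])[0]-q).round(2)*8)
    m=p[o[1]:o[1]+70,o[0]:o[0]+80]
    hsv=cv2.cvtColor(m,cv2.COLOR_RGB2HSV); b=cv2.inRange(hsv,(6,110,40),(25,255,255)); b[:35]=0 if f=='scene14' else b[:35]
    if f=='side14': b[:40]=0
    c=max(cv2.findContours(b,cv2.RETR_EXTERNAL,cv2.CHAIN_APPROX_NONE)[0],key=len); e=cv2.fitEllipse(c); print('ring',(np.array(e[0])+.5)*8,e[1])
E
```

```text
scene14 115 [292. 412.] dx [2.16 1.44] dy [ 1.84 -1.36]
scene14 123 [294. 395.] dx [2.16 1.44] dy [ 1.84 -1.36]
scene14 139.5 [300. 361.] dx [2.16 1.44] dy [ 1.84 -1.36]
scene14 160 [307. 317.] dx [2.24 1.44] dy [ 1.84 -1.36]
scene14 185 [316. 262.] dx [2.24 1.44] dy [ 1.92 -1.36]
ring [298.47610474 409.05712891] (10.299797058105469, 13.267912864685059)
side14 115 [306. 380.] dx [ 2.32 -0.24] dy [-0.4  -1.12]
side14 123 [305. 364.] dx [ 2.32 -0.24] dy [-0.4  -1.12]
side14 139.5 [303. 329.] dx [ 2.32 -0.24] dy [-0.4  -1.12]
side14 160 [301. 286.] dx [ 2.4  -0.24] dy [-0.4  -1.12]
side14 185 [299. 231.] dx [ 2.4  -0.24] dy [-0.4  -1.12]
ring [308.20227051 377.92407227] (6.2827229499816895, 11.25196647644043)
```

Emit:
jog_arm(offset=[[1.3,-2.2,2],[1.3,-2.2,4],[0,0,4],[0,0,4],[0,0,0],[0,0,0]], delta_rot=[[0.3,0.1,0],[0.2,0.1,0],[0,0,0],[0,0,0],[0,0,0],[0,0,0]], jaw=[0,0,0,0,0,0])

```text
time: 19.7
tool_pos: [586.1, 272.2, 154.3]
tcp_rot: [-179.6, -0.3, -66.8]
ft_force: [0.4, -0.5, -0.8]
finger_gap: 24.7
```

```bash
python3 - <<'E'
from h import *
goto([584.9,272.5,143],-66.8)
E
```

```text
t 19.7 pos [586.1 272.2 154.3] rot [-179.55   -0.33  -66.84] F [ 0.4 -0.5 -0.8] gap 24.7
delta [-0.8  1.1 11.3] [-0.4 -0.3 -0. ]
```

Emit:
jog_arm(offset=[[-0.8,1.1,2],[0,0,2],[0,0,2],[0,0,1.5],[0,0,0]], delta_rot=[[0,0,0],[0,0,0],[0,0,0],[0,0,0],[0,0,0]], jaw=[0,0,0,0,0])

```text
time: 20.2
tool_pos: [584.7, 272.6, 146.2]
tcp_rot: [-179.6, -0.3, -66.8]
ft_force: [-0.6, 0.7, -2.0]
finger_gap: 24.8
```

```bash
python3 - <<'E'
from h import *
goto([584.9,272.5,143],-66.8)
E
```

```text
t 20.2 pos [584.7 272.6 146.2] rot [-179.56   -0.33  -66.83] F [-0.6  0.7 -2. ] gap 24.8
delta [ 0.2 -0.1  3.2] [-0.4 -0.3 -0. ]
```

Emit:
jog_arm(offset=[[0,0,1],[0,0,1],[0,0,1],[0,0,1]], delta_rot=[[0,0,0],[0,0,0],[0,0,0],[0,0,0]], jaw=[0,0,0,0])

```text
time: 20.6
tool_pos: [585.0, 272.7, 142.2]
tcp_rot: [-179.5, -0.3, -66.8]
ft_force: [-0.3, -1.1, -2.2]
finger_gap: 24.7
```

Emit:
jog_arm(offset=[[0,0,1],[0,0,1]], delta_rot=[[0,0,0],[0,0,0]], jaw=[0,0])

```text
time: 20.8
tool_pos: [585.0, 272.7, 140.0]
tcp_rot: [-179.5, -0.3, -66.8]
ft_force: [0.1, -0.1, -1.3]
finger_gap: 24.4
```

Emit:
jog_arm(offset=[[0,0,1],[0,0,1],[0,0,1]], delta_rot=[[0,0,0],[0,0,0],[0,0,0]], jaw=[0,0,0])

```text
time: 21.1
tool_pos: [585.1, 272.7, 136.8]
tcp_rot: [-179.5, -0.3, -66.8]
ft_force: [-1.0, -1.2, -1.2]
finger_gap: 24.7
```

Emit:
jog_arm(offset=[[0,0,1],[0,0,1],[0,0,1]], delta_rot=[[0,0,0],[0,0,0],[0,0,0]], jaw=[0,0,0])

```text
time: 21.4
tool_pos: [585.1, 272.7, 133.4]
tcp_rot: [-179.5, -0.3, -66.8]
ft_force: [-0.2, -0.3, -2.0]
finger_gap: 24.5
```

Emit:
jog_arm(offset=[[0,0,1],[0,0,1]], delta_rot=[[0,0,0],[0,0,0]], jaw=[0,0])

```text
time: 21.6
tool_pos: [585.2, 272.8, 131.3]
tcp_rot: [-179.5, -0.3, -66.8]
ft_force: [-0.7, 1.5, -1.9]
finger_gap: 24.6
```

Emit:
jog_arm(offset=[[0,0,1],[0,0,1],[0,0,1]], delta_rot=[[0,0,0],[0,0,0],[0,0,0]], jaw=[0,0,0])

```text
time: 21.9
tool_pos: [585.3, 272.9, 128.2]
tcp_rot: [-179.5, -0.3, -66.8]
ft_force: [0.4, 0.5, -1.5]
finger_gap: 24.5
```

Emit:
jog_arm(offset=[[0,0,1],[0,0,1],[0,0,1],[0,0,1]], delta_rot=[[0,0,0],[0,0,0],[0,0,0],[0,0,0]], jaw=[0,0,0,0])

```text
time: 22.3
tool_pos: [585.3, 272.9, 123.8]
tcp_rot: [-179.5, -0.3, -66.8]
ft_force: [0.8, 0.8, -0.6]
finger_gap: 24.5
```

Emit:
jog_arm(offset=[[0,0,1],[0,0,1],[0,0,1],[0,0,1]], delta_rot=[[0,0,0],[0,0,0],[0,0,0],[0,0,0]], jaw=[0,0,0,0])

```text
time: 22.7
tool_pos: [585.6, 273.1, 119.7]
tcp_rot: [-179.5, -0.3, -66.8]
ft_force: [-0.2, -0.1, -0.6]
finger_gap: 24.5
```

Emit:
jog_arm(offset=[[0,0,1],[0,0,1],[0,0,1],[0,0,1]], delta_rot=[[0,0,0],[0,0,0],[0,0,0],[0,0,0]], jaw=[0,0,0,0])

```text
time: 23.1
tool_pos: [585.6, 273.1, 115.4]
tcp_rot: [-179.5, -0.3, -66.8]
ft_force: [1.0, 0.1, -0.7]
finger_gap: 24.6
```

Emit:
jog_arm(offset=[[0,0,1],[0,0,1],[0,0,1],[0,0,1],[0,0,1]], delta_rot=[[0,0,0],[0,0,0],[0,0,0],[0,0,0],[0,0,0]], jaw=[0,0,0,0,0])

```text
time: 23.6
tool_pos: [585.7, 273.1, 109.9]
tcp_rot: [-179.5, -0.3, -66.8]
ft_force: [-0.7, 0.2, -1.0]
finger_gap: 24.9
```

Emit:
jog_arm(offset=[[0,0,1],[0,0,1],[0,0,1],[0,0,1],[0,0,1]], delta_rot=[[0,0,0],[0,0,0],[0,0,0],[0,0,0],[0,0,0]], jaw=[0,0,0,0,0])

```text
time: 24.1
tool_pos: [585.7, 273.1, 104.4]
tcp_rot: [-179.5, -0.3, -66.8]
ft_force: [0.4, 0.3, -1.2]
finger_gap: 24.6
```

Emit:
jog_arm(offset=[[0,0,1],[0,0,1],[0,0,1]], delta_rot=[[0,0,0],[0,0,0],[0,0,0]], jaw=[0,0,0])

```text
time: 24.4
tool_pos: [585.8, 273.1, 101.2]
tcp_rot: [-179.5, -0.3, -66.8]
ft_force: [-0.6, -0.5, 1.3]
finger_gap: 24.7
```

Emit:
jog_arm(offset=[[0,0,1],[0,0,1],[0,0,1]], delta_rot=[[0,0,0],[0,0,0],[0,0,0]], jaw=[0,0,0])

```text
time: 24.7
tool_pos: [585.8, 273.1, 98.7]
tcp_rot: [-179.5, -0.3, -66.8]
ft_force: [-1.3, -1.2, 1.6]
finger_gap: 24.7
```

Emit:
jog_arm(offset=[[0,0,1],[0,0,1],[0,0,1]], delta_rot=[[0,0,0],[0,0,0],[0,0,0]], jaw=[0,0,0])

```text
time: 25.0
tool_pos: [585.8, 273.1, 96.2]
tcp_rot: [-179.4, -0.3, -66.8]
ft_force: [-2.0, -0.8, 2.8]
finger_gap: 24.9
```

Emit:
jog_arm(offset=[[0,0,1],[0,0,1]], delta_rot=[[0,0,0],[0,0,0]], jaw=[0,0])

```text
time: 25.2
tool_pos: [586.2, 273.2, 95.4]
tcp_rot: [-179.4, -0.3, -66.8]
ft_force: [-6.2, -1.5, 11.0]
finger_gap: 24.5
```

Emit:
jog_arm(offset=[[0,0,0.5],[0,0,0.5],[0,0,0.5],[0,0,0.5],[0,0,0.5],[0,0,0.5],[0,0,0.5],[0,0,0.3],[0,0,0],[0,0,0]], delta_rot=[[0,0,0],[0,0,0],[0,0,0],[0,0,0],[0,0,0],[0,0,0],[0,0,0],[0,0,0],[0,0,0],[0,0,0]], jaw=[30,31,32,33,34,35,36,37,40,45], newtons=40)

```text
time: 26.2
tool_pos: [587.6, 274.7, 94.3]
tcp_rot: [-179.1, -0.3, -66.8]
ft_force: [-1.0, 0.8, 3.1]
finger_gap: 38.5
```

```bash
python3 - <<'E'
from h import *
goto([584.9,272.5,143],-66.8)
p,d,cm=snap('wrist','w20')
cv2.imwrite('pics/w20z.png',cv2.resize(p[180:330,240:400],None,fx=5,fy=4,interpolation=cv2.INTER_CUBIC)[:,:,::-1])
E
```

```text
t 26.2 pos [587.6 274.7  94.3] rot [-179.14   -0.27  -66.79] F [-1.   0.8  3.1] gap 38.5
delta [  1.2   2.6 -48.7] [-0.9 -0.3  0. ]
```

View pics/w20z.png

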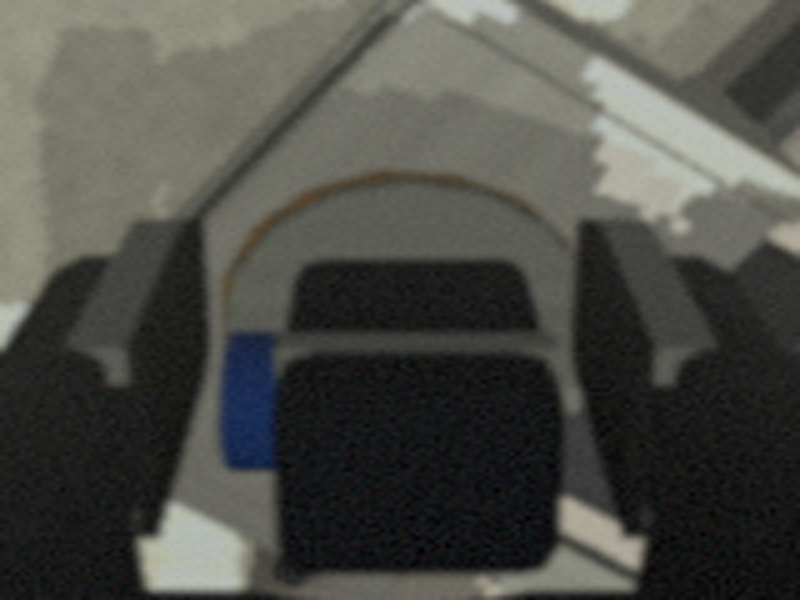

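Emit:
jog_arm(offset=[[0,0,0],[0,0,0],[0,0,0],[0,0,-5],[0,0,-15],[0,0,-35],[0,0,-40],[0,0,-10],[0,0,0]], delta_rot=[[0,0,0],[0,0,0],[0,0,0],[0,0,0],[0,0,0],[0,0,0],[0,0,0],[0,0,0],[0,0,0]], jaw=[55,65,65,65,65,65,65,65,65])

```text
time: 27.15
tool_pos: [584.7, 273.8, 204.2]
tcp_rot: [-179.3, -0.3, -66.8]
ft_force: [-0.3, -0.1, -1.4]
finger_gap: 55.6
```

```bash
python3 - <<'E'
from h import *
goto([528,248,200],-66.8)
p,d,cm=snap('wrist','w21')
for n,o in (('scene',(340,100)),('side',(255,105))):
    p,d,cm=snap(n,n+'21'); cv2.imwrite('pics/'+n+'21z.png',cv2.resize(p[o[1]:o[1]+70,o[0]:o[0]+80],None,fx=7,fy=7,interpolation=cv2.INTER_CUBIC)[:,:,::-1])
a=cv2.imread('pics/scene21z.png');b=cv2.imread('pics/side21z.png');cv2.imwrite('pics/both21.png',cv2.resize(np.hstack([a,b]),(800,350)))
E
```

```text
t 27.15 pos [584.7 273.8 204.2] rot [-179.31   -0.29  -66.79] F [-0.3 -0.1 -1.4] gap 55.6
delta [ 1.3 62.3  3.5] [-0.7 -0.3  0. ]
```

View pics/w21.png

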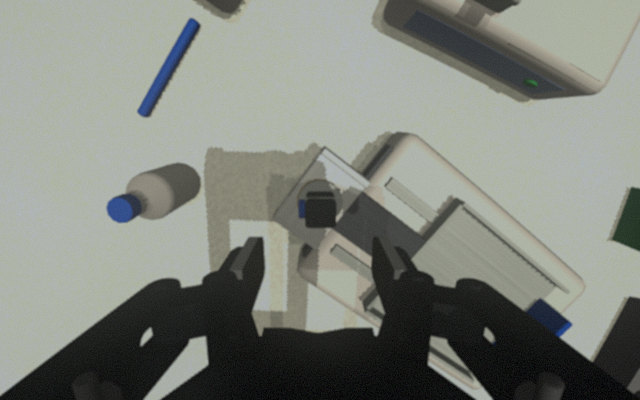

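View pics/both21.png

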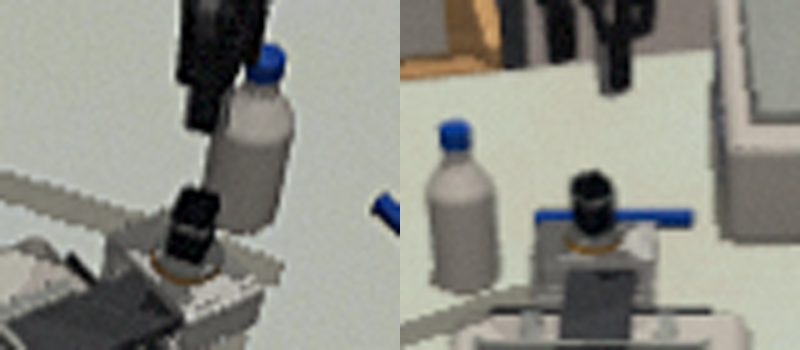

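```bash
python3 - <<'E'
from h import *
p,d,cm=load('w21')
def z(u0,u1,v0,v1):
    v,u=np.mgrid[v0:v1,u0:u1]; P=pts(cm,np.c_[u.ravel()+.5,v.ravel()+.5],d[v0:v1,u0:u1].ravel()); return np.median(P,0).round(1),P[:,2].std().round(2)
print('head',z(309,333,203,222)); 
cv2.imwrite('pics/w21z.png',cv2.resize(p[140:250,260:390],None,fx=6,fy=5,interpolation=cv2.INTER_CUBIC)[:,:,::-1])
for b in((338,350,165,175),(295,305,180,190),(285,295,205,215),(310,325,160,170),(345,355,175,182),(340,346,195,205),(385,400,215,225),(312,330,183,188)): print(b,z(*b))
p,d,cm=load('w13')
print('w13 plate',z(285,293,95,103),z(325,333,95,103),'tongue',z(350,365,140,150),z(302,310,115,122))
E
```

```text
head (array([584.9, 271.3, 161.8]), np.float64(0.68))
(338, 350, 165, 175) (array([616.3, 262. , 115.4]), np.float64(40.55))
(295, 305, 180, 190) (array([587.5, 292.5, 115.4]), np.float64(31.6))
(285, 295, 205, 215) (array([563. , 292.1, 115.4]), np.float64(0.68))
(310, 325, 160, 170) (array([610.4, 285.2, 115.3]), np.float64(26.11))
(345, 355, 175, 182) (array([611.3, 253.8, 115.4]), np.float64(0.77))
(340, 346, 195, 205) (array([591.2, 251.4, 115.7]), np.float64(3.97))
(385, 400, 215, 225) (array([589.1, 196.8, 105.3]), np.float64(7.38))
(312, 330, 183, 188) (array([596.9, 275.9, 124. ]), np.float64(26.24))
w13 plate (array([591. , 290.9, 115.8]), np.float64(41.56)) (array([604.4, 259.4, 115.3]), np.float64(0.65)) tongue (array([578.2, 219.1, 105.5]), np.float64(0.63)) (array([5.807e+02, 2.754e+02, 3.000e-01]), np.float64(0.78))
```

View pics/w21z.png

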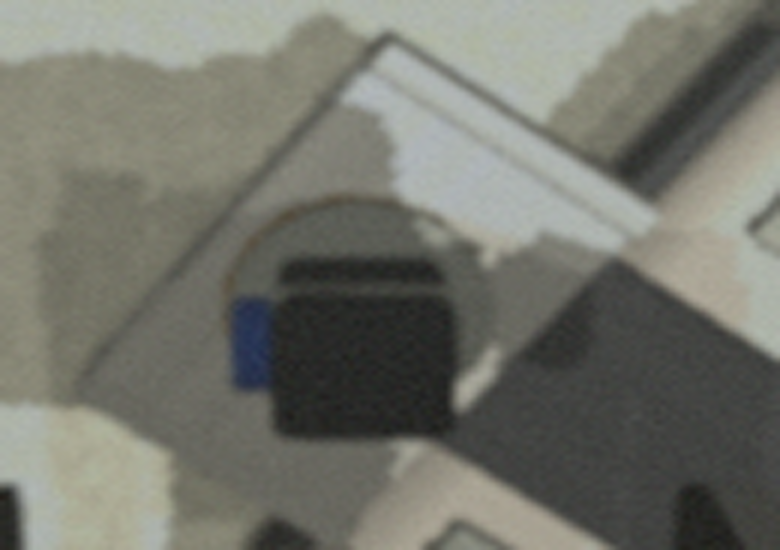

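```bash
python3 - <<'E'
from h import *
s=monitor.sense(); print(s['time'],s['ft_force'],np.abs(s['qd']).max())
p,d,cm=load('side21')
print('scene diff check: saved'); print(r.hand_in())
E
```

```text
27.3 [-0.22856069  0.83554147 -0.28197312] 1.3695676252223614
scene diff check: saved
the job is handed in; nothing more can be done
None
```

View pics/scene21.png

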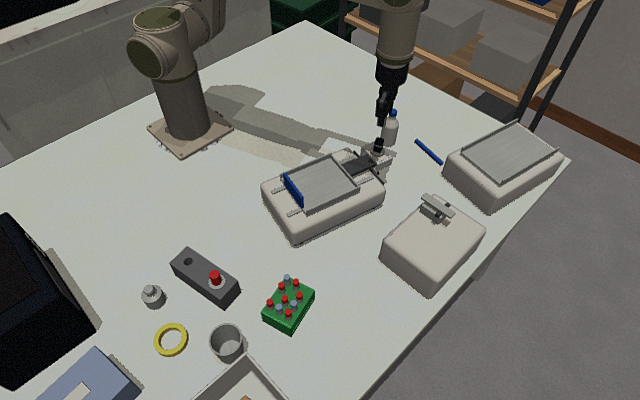

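The tray is home, the ball-lock pin is locked in the bracket, and I handed the job in at about 27 s. The final scene picture shows the red pin and everything else where it was, with the gripper clear above the bracket.

- **Tray:** I pushed it by the blue bar at about 3–4 N until it stopped moving, then pressed to 9.4 N with no further travel.
- **Insertion:** With the button squeezed in, the pin met no resistance through both plates and the tongue. I pressed the collar right down, with 11 N at the bottom, then let go slowly.
- **Lock check:** The head top measures about 46.4 mm above the plate, so the flange sits about 4.4 mm up. Locked should be about 4 mm, and resting unlocked about 8 mm. The button's width in the last wrist picture fits fully out; a rougher comparison of two earlier pictures suggested slightly less. I did not pull on the pin to test it.

These things went wrong or disagreed along the way:

- **Fingertip length:** The real fingertips sit about 25–30 mm behind the reported TCP. My first push therefore passed over the bar without touching it, and I redid it lower.
- **Regrasp:** I opened the gripper and tried to take the pin lower, and the fingers closed on its flange at up to 40 N. I opened, moved up and took it again on the head.
- **Travel sag:** Carrying the pin across, the tool dropped about 40 mm and tilted about 3°. I saw no sign that it touched anything, and corrected it before insertion.
- **Hole position:** The two fixed cameras were several mm off the wrist camera. I used the wrist value, checked against the pin-to-collar offset in both fixed views.
- **Side load:** There was about 6 N sideways at the very bottom of the insertion, which went away when I released.

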